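# Unstack the glued stool leg from its press

### The job

The glue on the stool leg has set: take the pressing stack apart from the top down, putting each piece in its place before taking the next. The weight goes on the middle of the round rubber pad, the short blue-ended caul centred and square between the stops of the blue cradle, the stool leg centred and square across both bars of the drying stand, and the long yellow-ended caul centred and square between the stops of the yellow cradle. Set each piece down gently without dropping it, and leave the glue pot standing where it is.

Things in the scene. Friction and masses are not known exactly. Their poses are not given: they have to be found in the camera images.
- weight_center (a point): Round dark steel press weight, the top of the stack: base 60 mm across and 28 mm high, then a thin neck 16 mm across and 8 mm high, then a red knob 26 mm across and 22 mm high to grip it by; 58 mm high in all, 0.5 to 0.8 kg. The point is on its axis half-way up (29 mm above its underside, so 29 mm below the knob's top); z up. At the start it stands on the short caul.
- short_caul_center (a point): Short pale beech pressing caul (a plain block) with blue-painted ends, second from the top: 110 long (x) x 58 wide (y) x 24 high (z) mm, about 0.1 kg. The point is its centre; x runs lengthwise. At the start it lies on the stool leg, lengthwise along it.
- stool_leg_center (a point): Dark brown wooden stool leg lying flat on the long caul, lengthwise, third from the top: 28 mm high (z), 42 wide (y) from x = -30 to +60 mm, foot 34 wide from x = -65 to -30, pale round tenon 16 mm thick from x = +60 to +86. About 0.12 kg. The point is half-way up on its centre line, close to its balance; grip it there across y. Either end may point either way on its stand.
- long_caul_center (a point): Long pale beech pressing caul (a plain block) with yellow-painted ends, bottom of the stack: 170 long (x) x 60 wide (y) x 28 high (z) mm, about 0.2 kg. The point is its centre; x runs lengthwise. At the start it lies on a fixed white board 210 x 90 mm and 12 mm high, which stays on the bench.
- rubber_pad: Fixed round black rubber pad, 96 mm across, 6 mm high, place of the weight. Origin: centre of its underside, on the bench; z up.
- blue_cradle: Fixed blue-painted cradle, place of the short caul: a board 152 long (x) x 80 wide (y) mm whose floor is 6 mm above the bench, with an upright stop 16 mm high (from the bench) and 6 mm thick at each end, 140 mm clear between the stops; open along both long sides. Origin: centre of its underside, on the bench; x runs lengthwise from stop to stop.
- drying_stand: Fixed wooden drying stand, place of the stool leg: base 140 (x) x 80 (y) mm and 6 mm high with two pale bars across it (along y), each 16 mm thick, 80 mm long, centred at x = -48 and +48 mm, their tops 30 mm above the bench (80 mm clear between them). Origin: centre of its underside, on the bench. The leg lies along x, its middle over the stand's middle, resting on both bars.
- yellow_cradle: Fixed yellow-painted cradle, place of the long caul: like the blue one but 212 long (x) x 80 wide (y) mm, floor 6 mm above the bench, stops 16 mm high and 6 mm thick, 200 mm clear between them. Origin: centre of its underside, on the bench; x runs lengthwise from stop to stop.
- glue_pot: Glue jar with a red cap and paper label, 60 mm across and 75 mm high, standing loose; a tape roll and a cork sanding block (both under 35 mm high) lie about 75 mm either side of it. Leave it standing where it is. Origin: centre of its underside.
Things that resemble listed ones, but are neither listed nor needed, are in the scene too. What is shaped like the part that bears long_caul_center but pink or turquoise is not meant.

How it is judged:
By the outcome, as a careful person would: the job done as asked, in the order asked, and still so for the second after the job is handed in, with the robot touching nothing.
It also fails if it takes over 128 s, if anything falls off the work surface, if the arm or the gripper's body presses on something with over 40 N, if the wrist force passes 120 N, or if a joint passes its speed limit or range.

### The arm

A 6-joint arm with a two-finger parallel gripper is mounted at the origin on the work surface. World frame = base frame: x ahead of the robot, y to its left, z up, the work surface at z = 0. Lengths are in m, angles in rad, forces in N, time in s.
With the tool pointing down it reaches from about 0.275 to 0.725 m from the base axis. Payload 5.6 kg.
Tool frame: the origin (TCP) lies on the centre line of the jaws, within the pads' length; the fingertips stand 17 mm ahead of it and the grasp point (between the pads) lies 2 mm behind it; z points along the fingers, y is the line along which they close (so a half turn about z gives the same grasp; the last joint's range is limited). The gripper opens to 85 mm and grips with 20 to 120 N. Pads are 22 mm wide; open, the fingers measure 114 mm over their backs; the gripper's body (76 mm by 85 mm) begins 54 mm behind the grasp point. The pads swing forward as they close: fully open they stand 13 mm farther back than shut.
Start: joints at [1.491, 0.255, 0.108, 0, -1.424, -0.285], TCP at [0.196, 0.514, 0.248] pointing down, gripper open.
Joint ranges: [-2.95, 2.95], [-1.21, 1.97], [-1.09, 1.5], [-2.87, 1.71], [-2.94, -0.07], [-3.05, 3.05]. Speed limits (rad/s): [2.57, 2.57, 3.14, 3.14, 3.14, 3.14].

### API

Orientations are given as [roll, pitch, yaw] about the fixed x, y, z axes, in that order (R = Rz(yaw) Ry(pitch) Rx(roll)).
In Python, from station import * gives the robot as it stands.
- The arm moves only by the tool step_arm, never from a script. Its arguments are lists of equal length, an entry for each row: "dp": the shift along the tool's x, y, z scaled (see below), a list of three; "rotation": the turn, a rotation vector about the tool's x, y, z scaled (see below), a list of three; "fingers": the opening, from 0 (shut) to 1 (fully open). A call has 1 to 8 rows; each row is the pose to reach, as a shift and turn from the pose commanded when the call began, along the tool's axes at that moment; what a row does not reach only later rows make up. The controller multiplies each number of a shift by 250 mm and each number of a turn by 45 degrees. A row lasts 1/8 s, in which the tool goes at most 62.5 mm and 10.7 degrees, less where a joint would pass 70% of its speed; a pose out of reach is approached as far as the arm can. A call with a number of a shift or a turn outside -1 to 1 is refused whole. A call with a gripper value outside its range is refused whole. The fingers move at their own pace and stop on an object; the grip force is fixed at half the most. Time passes only in rows, so rows that repeat a pose let the fingers close. It gives the time, the measured TCP pose, the force, the opening and the grip force at its end, in the units of the state.
- get_state(): the state, without advancing time (a new reading comes with each control period).
- snapshot(name): name is "scene" or "top" or "wrist"; returns the picture (384x512x3 uint8, red, green, blue); there is no depth.
- get_calibration(name): a dict with "mtx" (3x3 intrinsics, pixels), "R" (3x3) and "t" (3): a world point X has camera coordinates R X + t; the wrist camera has in their place "mount" (4x4, takes a point from camera to tool coordinates, whose origin is the TCP and whose axes are the flange's). Camera axes: x right, y down, z forward; pixel columns grow to the right and rows downward; lengths in m; the calibration is good to about 2 mm. A picture is of the moment at which its call begins: read the wrist's pose just before it. get_calibration takes no time and is no camera call.
- finish_job(): hands the job in; it is judged then, once.
The state is a dict: "time_s": time; "joints": joint angles; "dq": joint speeds; "effort": joint torques, N m; "tcp_pos": TCP position; "tool_rot": TCP orientation; "ft_force": force on the tool from outside, world axes, zero at the start; "moment": the same for the moment, N m; "grip_width": finger opening in m; "gripper_force": force on a finger pad.
Only numpy, scipy, OpenCV 4.12 (cv2) and the standard library are available. Lean on these libraries where they do the work, as an engineer would, in place of code of your own. Each camera call takes 0.05 s, during which the arm holds its last target. There are 200 camera calls.

## Working session

There is one attempt and no reset: what is moved stays moved. The work goes in short steps, Python scripts to look and compute and a tool call to move; the robot and the scene stay as the last step left them, time stands still between calls to the robot, and variables do not carry over. Pictures are saved under pics/ and viewed, at most 14 in all, crops included, and the job is handed in when it is done.

Besides the shell and the picture viewer there is one more tool, called after "Request:" as name(argument=value, ...), one argument or row to a line, values as JSON. step_arm: Moves the arm, as the interface text tells. Shifts and turns lie within -1 to 1; 1 stands for 250 mm of shift or 45 degrees of turn. Its arguments: {"type":"object","properties":{"dp":{"type":"array","items":{"type":"array","items":{"type":"number","minimum":-1,"maximum":1}}},"rotation":{"type":"array","items":{"type":"array","items":{"type":"number","minimum":-1,"maximum":1}}},"fingers":{"type":"array","items":{"type":"number"}}},"required":["dp","rotation","fingers"]}

```bash
mkdir -p pics; python3 - <<'E'
from station import *
import cv2
for n in("scene","top"):
    im=snapshot(n); cv2.imwrite(f"pics/{n}0.png",cv2.resize(im[...,::-1],(800,600),interpolation=cv2.INTER_CUBIC)); cv2.imwrite(f"{n}0_raw.png",im[...,::-1])
    c=get_calibration(n);print(n,c)
s=get_state();print({k:s[k] for k in("time_s","tcp_pos","tool_rot","grip_width")}); print(get_calibration("wrist"))
E
```

```text
scene {'mtx': array([[384.25134229,   0.        , 246.0654674 ],
       [  0.        , 384.25134229, 190.63678327],
       [  0.        ,   0.        ,   1.        ]]), 'R': array([[-7.39931636e-01,  6.72681613e-01,  7.87951532e-04],
       [ 3.66834926e-01,  4.04489830e-01, -8.37747047e-01],
       [-5.63855753e-01, -6.19586495e-01, -5.46057931e-01]]), 't': array([ 0.25872935, -0.1308431 ,  1.61448483])}
top {'mtx': array([[412.30235201,   0.        , 246.55367083],
       [  0.        , 412.30235201, 189.79328581],
       [  0.        ,   0.        ,   1.        ]]), 'R': array([[ 0.03051006, -0.99947631,  0.01078135],
       [-0.99833788, -0.03099939, -0.0485851 ],
       [ 0.04889387, -0.0092811 , -0.99876086]]), 't': array([0.08607483, 0.46255087, 1.18668783])}
{'time_s': 0.1, 'tcp_pos': array([0.19602364, 0.51344061, 0.2474916 ]), 'tool_rot': array([ 3.13988755e+00, -7.62117392e-05, -3.64884963e-01]), 'grip_width': 0.08540720447507133}
{'mtx': array([[320.0993829 ,   0.        , 255.79894788],
       [  0.        , 320.0993829 , 190.98162017],
       [  0.        ,   0.        ,   1.        ]]), 'mount': array([[ 8.16949345e-04, -9.63869488e-01, -2.66373692e-01,
         6.74505210e-02],
       [ 9.99999660e-01,  7.56965861e-04,  3.27858090e-04,
        -1.83427779e-04],
       [-1.14376619e-04, -2.66373869e-01,  9.63869778e-01,
        -1.25324476e-01],
       [ 0.00000000e+00,  0.00000000e+00,  0.00000000e+00,
         1.00000000e+00]])}
```

View pics/scene0.png

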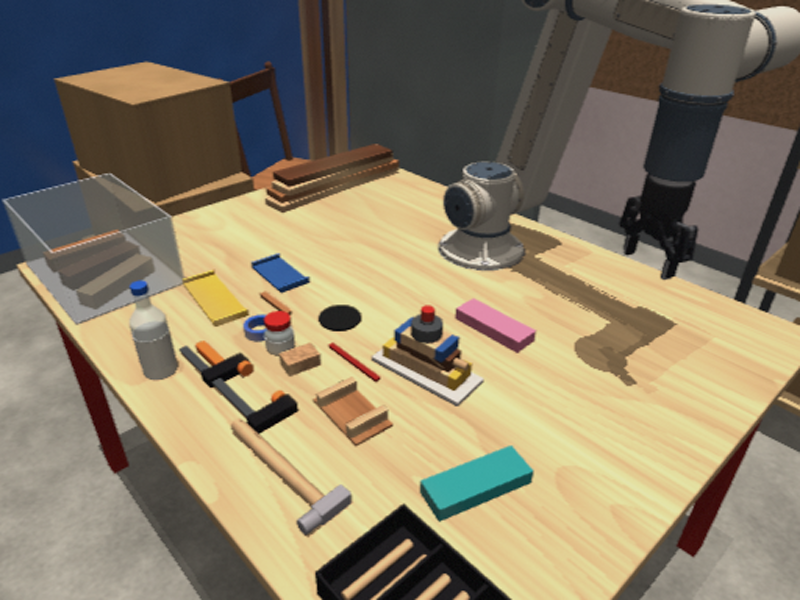

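View pics/top0.png

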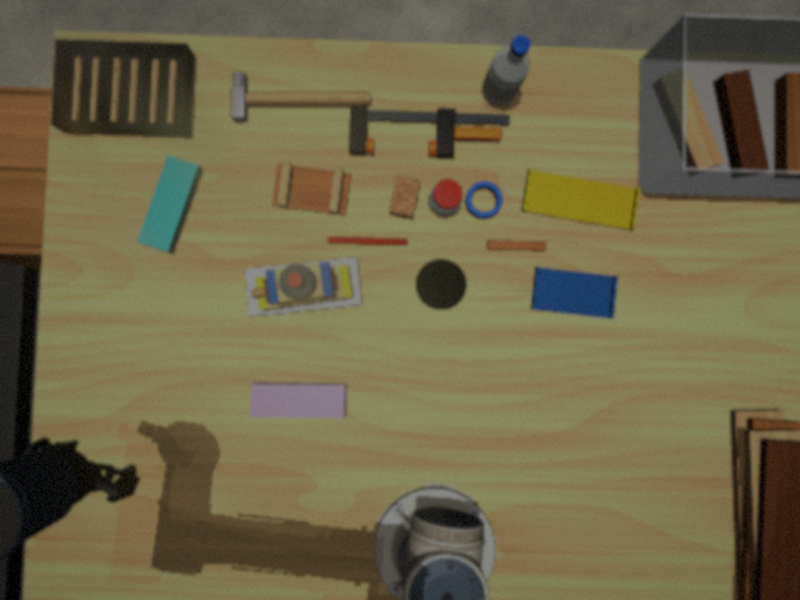

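The scene picture shows the stack at (428,340) on its white board, the blue cradle at (280,272), the yellow cradle at (217,297), the pad at (340,318), the stand at (352,412) and the jar at (278,330). In the top picture the stack is at (300,285), the pad at (441,284), blue at (574,292), yellow at (580,200), the stand at (312,188) and the jar at (446,197).

Possible mix-ups, in top-picture pixels:
- **Long caul:** the pink block (298,400), the turquoise block (170,205) and the boards in the crate (690,115) are lookalikes. The one I want is the yellow-ended block at (300,285).
- **Red knob:** the knob is at (295,281). The jar's red cap at (447,193) is the lookalike.
- **Pad:** the disc at (441,284) is the pad. The tape roll at (484,199) is not.

```bash
cat > h.py <<'E'
from station import *
import numpy as np, cv2
from scipy.spatial.transform import Rotation as Ro
def cam(name,st=None):
    c=get_calibration(name); K=c["mtx"]
    if name=="wrist":
        T=np.eye(4);T[:3,:3]=Ro.from_euler('xyz',st["tool_rot"]).as_matrix();T[:3,3]=st["tcp_pos"]
        M=T@c["mount"];return K,M[:3,:3],M[:3,3]
    return K,c["R"].T,-c["R"].T@c["t"]
def cast(C,uv,z):
    K,R,o=C; uv=np.atleast_2d(np.asarray(uv,float))
    d=np.c_[uv,np.ones(len(uv))]@np.linalg.inv(K).T@R.T
    return (o+d*((z-o[2])/d[:,2])[:,None])[:,:2]
def proj(C,X):
    K,R,o=C; p=(np.atleast_2d(X)-o)@R@K.T; return p[:,:2]/p[:,2:]
def mask(im,lo,hi):
    h=cv2.cvtColor(im,cv2.COLOR_RGB2HSV)
    if lo[0]>hi[0]: return cv2.inRange(h,(0,)+tuple(lo[1:]),hi)|cv2.inRange(h,lo,(179,)+tuple(hi[1:]))
    return cv2.inRange(h,lo,hi)
def blobs(C,m,z,amin=30):
    for c in cv2.findContours(m,cv2.RETR_EXTERNAL,cv2.CHAIN_APPROX_NONE)[0]:
        a=cv2.contourArea(c)
        if a<amin: continue
        px=c[:,0,:].astype(float); w=cast(C,px,z)
        r=cv2.minAreaRect((w*1000).astype(np.float32)); b=cv2.boxPoints(r); e=b[1]-b[0],b[2]-b[1]
        L=max(e,key=np.linalg.norm); ang=(np.degrees(np.arctan2(L[1],L[0]))+90)%180-90
        print("px",px.mean(0).round(),"xy mm",np.round(r[0],1),"size",np.round(sorted(r[1]),1),"ang",round(ang,1))
def grab(name,file=None):
    s=get_state(); im=snapshot(name)
    if file: cv2.imwrite(file,im[...,::-1])
    return im,cam(name,s),s
COL=dict(blue=((105,120,60),(125,255,255)),yellow=((24,180,90),(32,255,255)),red=((174,130,70),(6,255,255)),black=((0,0,0),(179,255,45)))
E
python3 - <<'E'
from h import *
im=cv2.imread("top0_raw.png")[...,::-1].copy(); C=cam("top")
for n,z in(("blue",.012),("yellow",.012),("red",.13),("black",.006)):
    print(n); m=mask(im,*COL[n]); m[:, :80]=0; m[320:]=0; blobs(C,m,z)
for u,v in((300,285),(312,188),(441,284),(446,197)):
    print(cast(C,(u*.64,v*.64),.03), cv2.cvtColor(im,cv2.COLOR_RGB2HSV)[int(v*.64),int(u*.64)])
cv2.imwrite("pics/crop1.png",cv2.resize(im[150:215,140:250,::-1],None,fx=6,fy=6,interpolation=cv2.INTER_CUBIC))
E
```

```text
blue
px [367. 187.] xy mm [ 478.6 -250.7] size [ 73.  149.1] ang 85.2
px [309. 128.] xy mm [647.9 -78.4] size [61.7 62. ] ang 1.9
px [333.  28.] xy mm [ 946.1 -141.3] size [29.7 33.5] ang 1.2
yellow
px [372. 128.] xy mm [ 653.5 -260.4] size [ 76.3 209.9] ang 81.8
red
px [237. 154.] xy mm [547.1 130.6] size [  5.3 118.1] ang -88.2
px [286. 124.] xy mm [630.8   2.6] size [42.3 48. ] ang 1.5
black
px [ 83. 308.] xy mm [106.8 556.6] size [20.  50.7] ang 2.9
px [478. 304.] xy mm [ 152.8 -578. ] size [ 8.7 91.7] ang 0.2
px [488. 300.] xy mm [ 160.9 -608.8] size [ 10.4 106.7] ang -2.3
px [282. 182.] xy mm [487.4  -2.6] size [81.9 84.9] ang 1.6
px [285.  85.] xy mm [772.   -3.9] size [35.5 87. ] ang 1.4
px [427.  70.] xy mm [ 835.  -424.9] size [ 15. 106.] ang 23.7
px [319.  59.] xy mm [ 854.  -104.6] size [37.2 53.8] ang 75.3
px [499.  79.] xy mm [ 816.4 -640.3] size [ 18.  175.7] ang 0.0
px [466.  78.] xy mm [ 813.1 -540. ] size [ 21.8 174.6] ang 11.6
px [103.  38.] xy mm [886.1 543.1] size [ 78.  129.4] ang 89.6
[[0.47503693 0.25683571]] [ 15 104  96]
[[0.65462337 0.24138669]] [ 13 147 130]
[[ 0.48492941 -0.00097893]] [20 60 38]
[[ 0.64599099 -0.00597642]] [  2 179 137]
```

View pics/crop1.png

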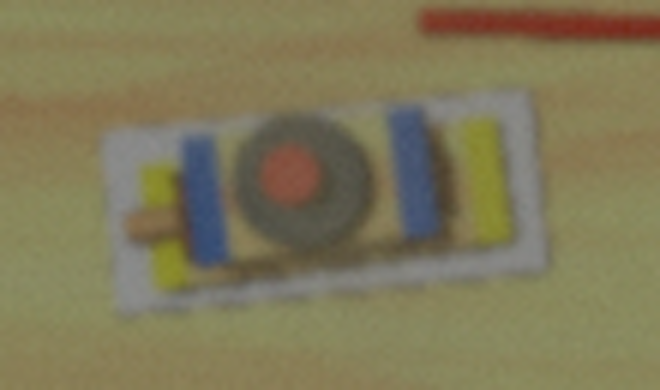

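The crop confirms it: the red knob at crop (290,174) sits on the dark weight. Below it are the blue-ended short caul, the leg with its tenon pointing left, and the yellow-ended long caul on the white board. Next I'll move above it for a close wrist view.

```bash
cat > g.py <<'E'
import sys
from h import *
# usage: g.py x y z yawdeg ... (mm) -> dp/rot of target from measured pose
def goal(x,y,z,yaw,s=None):
    s=s or get_state(); R=Ro.from_euler('xyz',s["tool_rot"]); 
    d=R.inv().apply(np.array([x,y,z])/1000-s["tcp_pos"])/.25
    r=(R.inv()*Ro.from_euler('xyz',[np.pi,0,np.radians(yaw)])).as_rotvec()/np.radians(45)
    print("goal",(x,y,z,yaw),"dp",d.round(4).tolist(),"rot",r.round(4).tolist())
if __name__=="__main__":
    s=get_state();print(s["time_s"],(s["tcp_pos"]*1000).round(1),np.degrees(s["tool_rot"]).round(2),s["grip_width"],s["ft_force"].round(1),s["joints"].round(2))
    a=list(map(float,sys.argv[1:]))
    for i in range(0,len(a),4): goal(*a[i:i+4],s)
E
python3 - <<'E'
from h import *
C=cam("top")
print(cast(C,(188.3,179),.15), cast(C,(140+320/6,150+200/6),.012))
E
python3 g.py 473 258 260 -90
```

```text
[[0.47593986 0.25180108]] [[0.47357793 0.25510157]]
0.1 [196.  513.4 247.5] [179.9   -0.   -20.91] 0.08540720447507133 [ 0.3  0.4 -0.6] [ 1.49  0.26  0.11 -0.   -1.42 -0.28]
goal (473.0, 258.0, 260.0, -90.0) dp [1.3996, 0.5592, -0.049] rot [0.0018, -0.0014, 1.5354]
```

Request:
step_arm(
  dp=[
    [0.12,0.05,-0.05],
    [0.3,0.12,-0.05],
    [0.5,0.2,-0.05],
    [0.7,0.28,-0.05],
    [0.75,0.3,-0.05],
    [0.8,0.32,-0.05],
    [0.85,0.34,-0.05],
    [0.85,0.34,-0.05],
  ],
  rotation=[
    [0,0,0.1],
    [0,0,0.3],
    [0,0,0.5],
    [0,0,0.7],
    [0,0,0.85],
    [0,0,1],
    [0,0,1],
    [0,0,1],
  ],
  fingers=[1,1,1,1,1,1,1,1],
)

```text
time_s: 1.1
tcp_pos: [0.3647, 0.3581, 0.2606]
tool_rot: [3.141, -0.0, -1.149]
ft_force: [0.0, -0.8, 0.1]
grip_width: 0.0857
gripper_force: 0.0
```

```bash
python3 g.py 473 258 260 -90
```

```text
1.1 [364.7 358.1 260.6] [ 1.7998e+02 -1.0000e-02 -6.5830e+01] 0.08572778135112426 [ 0.  -0.8  0.1] [ 1.08  0.17  0.04 -0.   -1.43 -0.66]
goal (473.0, 258.0, 260.0, -90.0) dp [0.5427, -0.2312, 0.0024] rot [0.0005, -0.0004, 0.537]
```

Request:
step_arm(
  dp=[
    [0.15,-0.06,0],
    [0.35,-0.15,0],
    [0.5,-0.21,0],
    [0.543,-0.231,0.002],
    [0.543,-0.231,0.002],
    [0.543,-0.231,0.002],
  ],
  rotation=[
    [0,0,0.15],
    [0,0,0.35],
    [0,0,0.5],
    [0,0,0.537],
    [0,0,0.537],
    [0,0,0.537],
  ],
  fingers=[1,1,1,1,1,1],
)

```text
time_s: 1.85
tcp_pos: [0.4718, 0.2592, 0.2603]
tool_rot: [3.141, 0.0, -1.569]
ft_force: [-0.6, -0.1, -0.2]
grip_width: 0.0853
gripper_force: 0.0
```

```bash
python3 - <<'E'
from h import *
im,C,s=grab("wrist","pics/w1.png"); print(s["tcp_pos"],s["tool_rot"])
print("red");blobs(C,mask(im,*COL["red"]),.15)
print("blue");blobs(C,mask(im,*COL["blue"]),.092)
print("yellow");blobs(C,mask(im,*COL["yellow"]),.040)
E
```

```text
[0.47182919 0.25916278 0.26028926] [ 3.14141853e+00  2.98832707e-04 -1.56937932e+00]
red
px [252. 188.] xy mm [475.2 254.8] size [23.6 23.7] ang 0.1
px [174.  60.] xy mm [528.  166.4] size [ 7.6 78.3] ang -89.9
blue
px [261. 218.] xy mm [466.7 300.4] size [14.8 55.6] ang 9.7
px [244. 121.] xy mm [482.7 207.8] size [15.1 56.7] ang 10.0
yellow
```

View pics/w1.png

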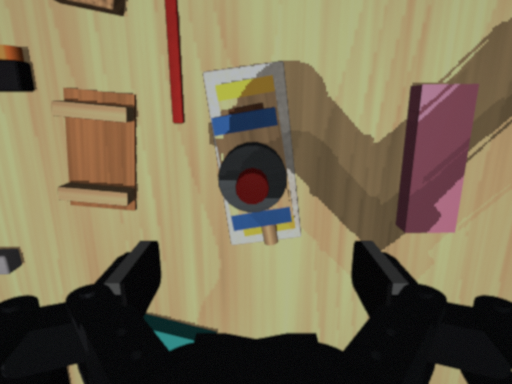

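In the wrist picture the red knob is at (252,188). The blue ends at (261,218) and (244,121) give a yaw of about 99.8°. The stand is at left (100,150), and the pink decoy is at right. I'll grasp the knob at yaw -80°.

```bash
python3 g.py 475 254.5 190 -80 475 254.5 143 -80 475 254.5 210 -80
```

```text
1.9 [471.8 259.2 260.4] [ 1.800e+02  2.000e-02 -8.992e+01] 0.08513118147097376 [ 0.1 -0.2  0.2] [ 0.79  0.23  0.1  -0.   -1.45 -0.79]
goal (475.0, 254.5, 190.0, -80.0) dp [0.019, -0.0127, 0.2814] rot [-0.0, 0.0004, -0.2204]
goal (475.0, 254.5, 143.0, -80.0) dp [0.019, -0.0127, 0.4694] rot [-0.0, 0.0004, -0.2204]
goal (475.0, 254.5, 210.0, -80.0) dp [0.019, -0.0127, 0.2014] rot [-0.0, 0.0004, -0.2204]
```

Request:
step_arm(
  dp=[
    [0.019,-0.013,0.1],
    [0.019,-0.013,0.25],
    [0.019,-0.013,0.35],
    [0.019,-0.013,0.42],
    [0.019,-0.013,0.469],
    [0.019,-0.013,0.469],
    [0.019,-0.013,0.469],
  ],
  rotation=[
    [0,0,-0.1],
    [0,0,-0.22],
    [0,0,-0.22],
    [0,0,-0.22],
    [0,0,-0.22],
    [0,0,-0.22],
    [0,0,-0.22],
  ],
  fingers=[0.7,0.7,0.7,0.7,0.7,0.7,0.7],
)

```text
time_s: 2.78
tcp_pos: [0.4761, 0.254, 0.1439]
tool_rot: [-3.14, 0.001, -1.398]
ft_force: [-0.9, -0.1, 0.3]
grip_width: 0.0598
gripper_force: 0.0
```

Request:
step_arm(
  dp=[
    [0,0,0],
    [0,0,0],
    [0,0,0],
    [0,0,0],
    [0,0,0],
    [0,0,0],
    [0,0,0],
    [0,0,0],
  ],
  rotation=[
    [0,0,0],
    [0,0,0],
    [0,0,0],
    [0,0,0],
    [0,0,0],
    [0,0,0],
    [0,0,0],
    [0,0,0],
  ],
  fingers=[0.5,0.4,0.3,0.2,0.1,0,0,0],
)

```text
time_s: 3.78
tcp_pos: [0.4758, 0.2535, 0.1436]
tool_rot: [-3.141, 0.0, -1.399]
ft_force: [-2.6, -0.8, 5.0]
grip_width: 0.0241
gripper_force: 58.9
```

Request:
step_arm(
  dp=[
    [0,0,-0.03],
    [0,0,-0.08],
    [0,0,-0.18],
    [0,0,-0.3],
    [0,0,-0.4],
    [0,0,-0.44],
    [0,0,-0.44],
  ],
  rotation=[
    [0,0,0],
    [0,0,0],
    [0,0,0],
    [0,0,0],
    [0,0,0],
    [0,0,0],
    [0,0,0],
  ],
  fingers=[0,0,0,0,0,0,0],
)

```text
time_s: 4.65
tcp_pos: [0.4757, 0.2536, 0.2529]
tool_rot: [3.141, 0.0, -1.399]
ft_force: [1.0, -0.0, -7.7]
grip_width: 0.0242
gripper_force: 59.9
```

```bash
python3 g.py 470 70 254 -90 485 -1 254 -90
```

```text
4.65 [475.7 253.6 252.9] [ 1.7999e+02  3.0000e-02 -8.0170e+01] 0.024235570067512563 [ 1.  -0.  -7.7] [ 0.78  0.23  0.09 -0.   -1.43 -0.61]
goal (470.0, 70.0, 254.0, -90.0) dp [0.7198, 0.1477, -0.0047] rot [0.0002, 0.0006, 0.2184]
goal (485.0, -1.0, 254.0, -90.0) dp [1.0099, 0.1371, -0.0048] rot [0.0002, 0.0006, 0.2184]
```

Request:
step_arm(
  dp=[
    [0.1,0.02,0],
    [0.25,0.05,0],
    [0.42,0.08,0],
    [0.58,0.11,0],
    [0.7,0.13,0],
    [0.75,0.135,0],
    [0.76,0.137,0],
    [0.76,0.137,0],
  ],
  rotation=[
    [0,0,0],
    [0,0,0.05],
    [0,0,0.1],
    [0,0,0.15],
    [0,0,0.2],
    [0,0,0.218],
    [0,0,0.218],
    [0,0,0.218],
  ],
  fingers=[0,0,0,0,0,0,0,0],
)

```text
time_s: 5.65
tcp_pos: [0.4744, 0.0608, 0.2526]
tool_rot: [3.141, 0.0, -1.57]
ft_force: [0.3, 1.2, -7.9]
grip_width: 0.0239
gripper_force: 59.7
```

```bash
python3 - <<'E'
from h import *
im,C,s=grab("wrist","pics/w2.png"); print(s["tcp_pos"],s["tool_rot"],s["gripper_force"])
print("black");blobs(C,mask(im,*COL["black"]),.006,200)
print("red");blobs(C,mask(im,*COL["red"]),.075,100)
E
```

```text
[0.47436301 0.06082271 0.25262524] [ 3.14096689e+00  1.57910433e-04 -1.56989226e+00] 59.73236918449402
black
px [ 27. 245.] xy mm [761.9 167. ] size [37.1 77.2] ang 0.1
px [256. 325.] xy mm [473.6 264. ] size [239.9 738.1] ang 0.0
px [259. 193.] xy mm [470.6 102.5] size [ 45.1 119.4] ang -3.1
px [ 16. 109.] xy mm [7.442e+02 3.000e-01] size [32.7 41.7] ang -0.6
px [246. 107.] xy mm [4.853e+02 4.000e-01] size [90.4 90.4] ang 0.1
red
px [258. 264.] xy mm [472.2 164.5] size [64.  70.4] ang 44.5
px [184. 216.] xy mm [545.9 106.9] size [ 10.1 108.9] ang -89.5
px [ 76. 106.] xy mm [640.8  -1.3] size [50.9 52.7] ang -3.5
```

View pics/w2.png

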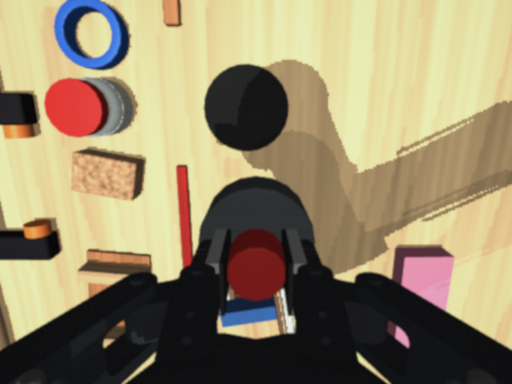

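The wrist picture shows the pad at (246,107), which gives (485,0). The held knob is at (258,264), and the jar's cap, the lookalike, is at (76,106).

```bash
python3 - <<'E'
from h import *
s=get_state();C=cam("wrist",s);im=cv2.imread("pics/w2.png")[...,::-1].copy()
m=mask(im,*COL["red"]); m[:200]=0;m[:,:225]=0
blobs(C,m,.259,200)
E
python3 g.py 485.5 1 250 -90 485.5 1 100 -90 485.5 1 60 -90 485.5 1 57.5 -90
```

```text
px [258. 264.] xy mm [473.8  61. ] size [25.2 27.6] ang 44.5
5.7 [474.4  61.1 252.7] [ 1.7997e+02  1.0000e-02 -8.9930e+01] 0.023789689108324356 [ 0.2  0.7 -6.4] [ 0.46  0.11 -0.06 -0.   -1.4  -0.46]
goal (485.5, 1.0, 250.0, -90.0) dp [0.2403, -0.0441, 0.0107] rot [0.0007, 0.0002, 0.0016]
goal (485.5, 1.0, 100.0, -90.0) dp [0.2404, -0.0444, 0.6107] rot [0.0007, 0.0002, 0.0016]
goal (485.5, 1.0, 60.0, -90.0) dp [0.2404, -0.0445, 0.7707] rot [0.0007, 0.0002, 0.0016]
goal (485.5, 1.0, 57.5, -90.0) dp [0.2405, -0.0445, 0.7807] rot [0.0007, 0.0002, 0.0016]
```

Request:
step_arm(
  dp=[
    [0.1,-0.02,0],
    [0.22,-0.044,0.1],
    [0.24,-0.044,0.28],
    [0.24,-0.044,0.45],
    [0.24,-0.044,0.6],
    [0.24,-0.044,0.7],
    [0.24,-0.044,0.74],
    [0.24,-0.044,0.74],
  ],
  rotation=[
    [0,0,0],
    [0,0,0],
    [0,0,0],
    [0,0,0],
    [0,0,0],
    [0,0,0],
    [0,0,0],
    [0,0,0],
  ],
  fingers=[0,0,0,0,0,0,0,0],
)

```text
time_s: 6.7
tcp_pos: [0.4857, 0.0008, 0.0681]
tool_rot: [3.141, -0.0, -1.569]
ft_force: [-0.5, -0.7, -7.2]
grip_width: 0.0237
gripper_force: 59.8
```

Request:
step_arm(
  dp=[
    [0,0,0.01],
    [0,0,0.02],
    [0,0,0.026],
    [0,0,0.03],
    [0,0,0.034],
    [0,0,0.036],
    [0,0,0.036],
  ],
  rotation=[
    [0,0,0],
    [0,0,0],
    [0,0,0],
    [0,0,0],
    [0,0,0],
    [0,0,0],
    [0,0,0],
  ],
  fingers=[0,0,0,0,0,0,0],
)

```text
time_s: 7.58
tcp_pos: [0.4855, 0.0004, 0.059]
tool_rot: [3.142, -0.0, -1.57]
ft_force: [1.0, -0.8, -6.7]
grip_width: 0.0248
gripper_force: 59.9
```

Still hanging; I'll keep creeping down.

Request:
step_arm(
  dp=[
    [0,0,0.002],
    [0,0,0.004],
    [0,0,0.006],
    [0,0,0.006],
    [0,0,0.006],
  ],
  rotation=[
    [0,0,0],
    [0,0,0],
    [0,0,0],
    [0,0,0],
    [0,0,0],
  ],
  fingers=[0,0,0,0,0],
)

```text
time_s: 8.2
tcp_pos: [0.4855, 0.0005, 0.0577]
tool_rot: [-3.141, 0.0, -1.57]
ft_force: [-0.9, -0.5, -4.2]
grip_width: 0.024
gripper_force: 60.4
```

Request:
step_arm(
  dp=[
    [0,0,0.002],
    [0,0,0.003],
    [0,0,0.003],
  ],
  rotation=[
    [0,0,0],
    [0,0,0],
    [0,0,0],
  ],
  fingers=[0,0,0],
)

```text
time_s: 8.57
tcp_pos: [0.4855, 0.0004, 0.0576]
tool_rot: [-3.141, -0.0, -1.57]
ft_force: [-5.7, 1.7, 4.3]
grip_width: 0.024
gripper_force: 61.4
```

Request:
step_arm(
  dp=[
    [0,0,0],
    [0,0,0],
    [0,0,0],
    [0,0,0],
    [0,0,-0.05],
    [0,0,-0.2],
    [0,0,-0.4],
    [0,0,-0.6],
  ],
  rotation=[
    [0,0,0],
    [0,0,0],
    [0,0,0],
    [0,0,0],
    [0,0,0],
    [0,0,0],
    [0,0,0],
    [0,0,0],
  ],
  fingers=[0.4,0.55,0.7,0.7,0.7,0.7,0.7,0.7],
)

```text
time_s: 9.57
tcp_pos: [0.4853, 0.0003, 0.2093]
tool_rot: [-3.141, -0.0, -1.57]
ft_force: [1.6, 0.1, -1.0]
grip_width: 0.0598
gripper_force: 0.0
```

```bash
python3 g.py 480 -190 260 -80
```

```text
9.575 [4.853e+02 3.000e-01 2.093e+02] [-179.95   -0.    -89.97] 0.05984795487094444 [ 1.6  0.1 -1. ] [ 0.32  0.14 -0.13  0.   -1.29 -0.32]
goal (480.0, -190.0, 260.0, -80.0) dp [0.7611, 0.0216, -0.2026] rot [-0.0012, -0.0002, -0.2215]
```

Request:
step_arm(
  dp=[
    [0.1,-0.04,-0.05],
    [0.25,-0.1,-0.12],
    [0.4,-0.17,-0.2],
    [0.55,-0.23,-0.28],
    [0.67,-0.28,-0.34],
    [0.72,-0.3,-0.36],
    [0.72,-0.3,-0.36],
    [0.72,-0.3,-0.36],
  ],
  rotation=[
    [0,0,0],
    [0,0,0],
    [0,0,0],
    [0,0,0],
    [0,0,0],
    [0,0,0],
    [0,0,0],
    [0,0,0],
  ],
  fingers=[1,1,1,1,1,1,1,1],
)

```text
time_s: 10.58
tcp_pos: [0.5602, -0.1786, 0.2965]
tool_rot: [3.141, 0.001, -1.57]
ft_force: [0.2, 0.0, 0.6]
grip_width: 0.0855
gripper_force: 0.0
```

```bash
python3 - <<'E'
from h import *
im,C,s=grab("wrist","pics/w3.png"); print(s["tcp_pos"],s["tool_rot"])
print("blue");blobs(C,mask(im,*COL["blue"]),.006,400)
print("yellow");blobs(C,mask(im,*COL["yellow"]),.006,400)
print("red");blobs(C,mask(im,*COL["red"]),.064,100);blobs(C,mask(im,*COL["red"]),.075,100)
E
```

```text
[ 0.56015041 -0.17863092  0.29652707] [ 3.14091945e+00  5.01266925e-04 -1.56965039e+00]
blue
px [193. 233.] xy mm [647.5 -68.8] size [67.3 69.8] ang 61.7
px [320. 103.] xy mm [ 476.2 -248.9] size [ 80.2 152.5] ang 85.2
yellow
red
px [254. 327.] xy mm [561.9  38.6] size [ 8. 34.] ang -89.8
px [313. 302.] xy mm [485.6   0.8] size [23.6 24.5] ang 0.1
px [190. 305.] xy mm [644.4   4.4] size [53.7 53.9] ang -61.3
px [254. 327.] xy mm [561.9  29.9] size [ 7.7 33. ] ang -89.8
px [313. 302.] xy mm [487.9  -6.8] size [22.8 23.8] ang 0.1
px [190. 305.] xy mm [641.8  -3.2] size [52.  52.3] ang -61.3
```

View pics/w3.png

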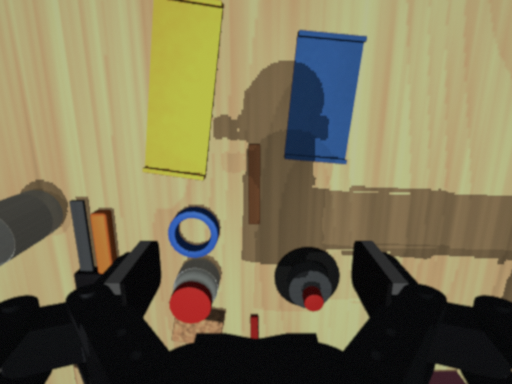

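The wrist picture shows the weight standing on the pad (knob at (313,302)), the blue cradle at (325,97) and the yellow cradle at (184,90). The blue cradle measures 80x152 mm, as given. The yellow one needs a wider hue range.

```bash
python3 - <<'E'
from h import *
s=get_state();C=cam("wrist",s);im=cv2.imread("pics/w3.png")[...,::-1].copy()
h=cv2.cvtColor(im,cv2.COLOR_RGB2HSV);print(h[90,185],h[10,190],h[172,175],h[90,100])
m=mask(im,(22,170,60),(36,255,255));m[200:]=0
blobs(C,m,.006,300)
E
python3 g.py 475 255 225 -80
```

```text
[ 31 160 188] [ 29 161 182] [ 27 166 141] [ 29  74 183]
10.625 [ 560.2 -178.6  296.6] [ 1.7997e+02  2.0000e-02 -8.9920e+01] 0.08530511023572408 [ 0.1  0.9 -0.5] [-0.04  0.33  0.33 -0.   -1.57  0.04]
goal (475.0, 255.0, 225.0, -80.0) dp [-1.7346, 0.3379, 0.2872] rot [0.0007, 0.0005, -0.2203]
```

```bash
sed -i 's/(24,180,90)/(24,125,90)/; s/(32,255,255)/(34,255,255)/' h.py; python3 - <<'E'
from h import *
s=get_state();C=cam("wrist",s);im=cv2.imread("pics/w3.png")[...,::-1].copy()
m=mask(im,*COL["yellow"]);m[200:]=0
blobs(C,m,.006,300)
E
```

```text
px [182.  86.] xy mm [ 653.2 -258.3] size [ 82.  216.4] ang 81.6
```

Request:
step_arm(
  dp=[
    [-0.12,0.03,0],
    [-0.3,0.07,0],
    [-0.5,0.11,0],
    [-0.7,0.15,0],
    [-0.9,0.19,0],
    [-1,0.23,0],
    [-1,0.26,0.02],
  ],
  rotation=[
    [0,0,0],
    [0,0,0],
    [0,0,0],
    [0,0,0],
    [0,0,0],
    [0,0,0],
    [0,0,0],
  ],
  fingers=[1,1,1,1,1,1,1],
)

```text
time_s: 11.5
tcp_pos: [0.4945, 0.0724, 0.2918]
tool_rot: [-3.141, 0.0, -1.566]
ft_force: [0.3, -0.3, -0.0]
grip_width: 0.0857
gripper_force: 0.0
```

```bash
python3 g.py 475 262 225 -80
```

```text
11.5 [494.5  72.4 291.8] [-1.7997e+02  2.0000e-02 -8.9750e+01] 0.08565044501607727 [ 0.3 -0.3 -0. ] [ 0.46  0.15  0.08 -0.   -1.5  -0.46]
goal (475.0, 262.0, 225.0, -80.0) dp [-0.7584, 0.075, 0.2677] rot [-0.0007, 0.0005, -0.2167]
```

Request:
step_arm(
  dp=[
    [-0.15,0.015,0.03],
    [-0.35,0.035,0.1],
    [-0.55,0.055,0.18],
    [-0.7,0.07,0.25],
    [-0.758,0.075,0.268],
    [-0.758,0.075,0.268],
    [-0.758,0.075,0.268],
  ],
  rotation=[
    [0,0,0],
    [0,0,-0.1],
    [0,0,-0.2],
    [0,0,-0.217],
    [0,0,-0.217],
    [0,0,-0.217],
    [0,0,-0.217],
  ],
  fingers=[1,1,1,1,1,1,1],
)

```text
time_s: 12.38
tcp_pos: [0.477, 0.259, 0.2255]
tool_rot: [-3.141, 0.0, -1.401]
ft_force: [-0.0, -0.4, -0.9]
grip_width: 0.0853
gripper_force: 0.0
```

```bash
cat > ends.py <<'E'
from h import *
import sys
im,C,s=grab("wrist",sys.argv[1]); print((s["tcp_pos"]*1000).round(1),np.degrees(s["tool_rot"]).round(1))
for n,z in(("blue",.092),("yellow",.040)):
    print(n);blobs(C,mask(im,*COL[n]),z,60)
E
python3 ends.py pics/w4.png; python3 g.py 475 254 130 -80 475 254 89 -80
```

```text
[477.  259.  225.5] [-179.9    0.   -80.3]
blue
px [260. 234.] xy mm [466.4 301. ] size [13.1 55.8] ang 9.8
px [260. 123.] xy mm [482.4 207.6] size [14.  56.4] ang 9.8
yellow
px [248.  85.] xy mm [496.  179.6] size [15.  32.4] ang 9.8
12.425 [477.1 259.  225.6] [-1.7993e+02  2.0000e-02 -8.0280e+01] 0.0856263371854209 [0.5 0.5 0.1] [ 0.79  0.25  0.04  0.   -1.36 -0.62]
goal (475.0, 254.0, 130.0, -80.0) dp [0.0184, 0.012, 0.3825] rot [-0.0016, 0.0005, -0.0062]
goal (475.0, 254.0, 89.0, -80.0) dp [0.0185, 0.0122, 0.5465] rot [-0.0016, 0.0005, -0.0062]
```

View pics/w4.png

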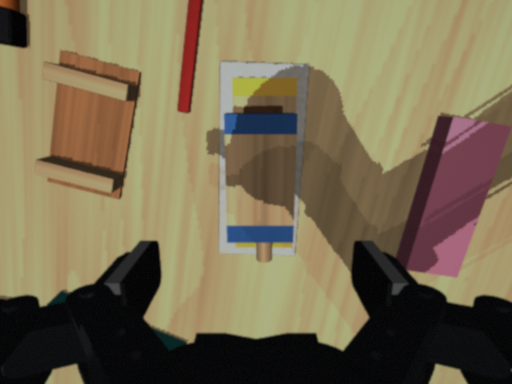

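The short caul is undisturbed, with blue ends at (260,234) and (260,123). I'll descend to it.

Request:
step_arm(
  dp=[
    [0.019,0.012,0.1],
    [0.019,0.012,0.25],
    [0.019,0.012,0.4],
    [0.019,0.012,0.48],
    [0.019,0.012,0.52],
    [0.019,0.012,0.546],
    [0.019,0.012,0.546],
    [0.019,0.012,0.546],
  ],
  rotation=[
    [0,0,0],
    [0,0,0],
    [0,0,0],
    [0,0,0],
    [0,0,0],
    [0,0,0],
    [0,0,0],
    [0,0,0],
  ],
  fingers=[1,1,1,1,1,1,1,1],
)

```text
time_s: 13.42
tcp_pos: [0.475, 0.2551, 0.0891]
tool_rot: [-3.14, 0.001, -1.4]
ft_force: [0.3, -1.0, 1.3]
grip_width: 0.0855
gripper_force: 0.0
```

Request:
step_arm(
  dp=[
    [0,0,0],
    [0,0,0],
    [0,0,0],
    [0,0,0],
    [0,0,0],
    [0,0,0],
  ],
  rotation=[
    [0,0,0],
    [0,0,0],
    [0,0,0],
    [0,0,0],
    [0,0,0],
    [0,0,0],
  ],
  fingers=[0.85,0.75,0.65,0.55,0.5,0.5],
)

```text
time_s: 14.18
tcp_pos: [0.4748, 0.255, 0.0889]
tool_rot: [-3.141, 0.0, -1.4]
ft_force: [-0.9, 0.2, 5.9]
grip_width: 0.0565
gripper_force: 63.5
```

Request:
step_arm(
  dp=[
    [0,0,-0.03],
    [0,0,-0.1],
    [0,0,-0.25],
    [0,0,-0.4],
    [0,0,-0.5],
    [0,0,-0.55],
    [0,0,-0.55],
  ],
  rotation=[
    [0,0,0],
    [0,0,0],
    [0,0,0],
    [0,0,0],
    [0,0,0],
    [0,0,0],
    [0,0,0],
  ],
  fingers=[0.4,0.4,0.4,0.4,0.4,0.4,0.4],
)

```text
time_s: 15.05
tcp_pos: [0.4745, 0.2549, 0.2258]
tool_rot: [-3.141, 0.001, -1.4]
ft_force: [0.1, -0.4, -0.7]
grip_width: 0.0565
gripper_force: 64.1
```

```bash
python3 g.py 440 20 226 -88 476 -248 226 -94.8
```

```text
15.05 [474.5 254.9 225.8] [-1.7998e+02  3.0000e-02 -8.0210e+01] 0.0565491011806323 [ 0.1 -0.4 -0.7] [ 0.78  0.24  0.03 -0.   -1.36 -0.61]
goal (440.0, 20.0, 226.0, -88.0) dp [0.9025, 0.2957, -0.0012] rot [-0.0003, 0.0008, 0.173]
goal (476.0, -248.0, 226.0, -94.8) dp [1.9833, 0.336, -0.0018] rot [-0.0003, 0.0008, 0.3241]
```

Request:
step_arm(
  dp=[
    [0.12,0.03,0],
    [0.3,0.06,0],
    [0.5,0.1,0],
    [0.7,0.13,0],
    [0.85,0.16,0],
    [0.97,0.165,0],
    [0.99,0.168,0],
    [0.99,0.168,0],
  ],
  rotation=[
    [0,0,0.02],
    [0,0,0.05],
    [0,0,0.08],
    [0,0,0.11],
    [0,0,0.13],
    [0,0,0.15],
    [0,0,0.162],
    [0,0,0.162],
  ],
  fingers=[0.4,0.4,0.4,0.4,0.4,0.4,0.4,0.4],
)

```text
time_s: 16.05
tcp_pos: [0.4747, 0.0037, 0.2248]
tool_rot: [3.14, -0.0, -1.528]
ft_force: [0.7, 0.5, -1.0]
grip_width: 0.0566
gripper_force: 64.1
```

Request:
step_arm(
  dp=[
    [0.12,0.0,0],
    [0.3,0.01,0],
    [0.5,0.02,0],
    [0.7,0.03,0],
    [0.85,0.04,0],
    [0.9,0.045,0],
    [0.9,0.045,0],
    [0.9,0.045,0],
  ],
  rotation=[
    [0,0,0.02],
    [0,0,0.05],
    [0,0,0.08],
    [0,0,0.11],
    [0,0,0.13],
    [0,0,0.15],
    [0,0,0.162],
    [0,0,0.162],
  ],
  fingers=[0.4,0.4,0.4,0.4,0.4,0.4,0.4,0.4],
)

```text
time_s: 17.05
tcp_pos: [0.474, -0.2203, 0.2257]
tool_rot: [3.141, 0.0, -1.653]
ft_force: [0.3, 0.4, -0.2]
grip_width: 0.0564
gripper_force: 64.1
```

```bash
python3 - <<'E'
from h import *
im,C,s=grab("wrist","pics/w5.png"); print((s["tcp_pos"]*1000).round(1),np.degrees(s["tool_rot"]).round(1))
m=mask(im,*COL["blue"])
blobs(C,m,.006,200); blobs(C,m,s["tcp_pos"][2]+.003,200)
E
python3 g.py 476 -248.5 100 -94.8 476 -248.5 35 -94.8 476 -248.5 27 -94.8
```

```text
[ 474.  -220.3  225.7] [180.    0.  -94.7]
px [114. 281.] xy mm [657.1 -92.9] size [16.4 35.4] ang 10.0
px [256. 155.] xy mm [ 472.4 -232.3] size [ 43.7 160. ] ang -4.7
px [250.  97.] xy mm [ 474.  -291.5] size [65.6 78.9] ang -4.7
px [114. 281.] xy mm [ 535.5 -218.4] size [ 5.8 12.5] ang 10.0
px [256. 155.] xy mm [ 470.1 -267.8] size [15.5 56.7] ang -4.7
px [250.  97.] xy mm [ 470.6 -288.8] size [23.3 28. ] ang -4.7
17.1 [ 474.  -220.3  225.8] [-1.800e+02  2.000e-02 -9.469e+01] 0.056710999944220034 [ 1.3  0.1 -0.5] [-0.14  0.21 -0.01 -0.   -1.35  0.05]
goal (476.0, -248.5, 100.0, -94.8) dp [0.1117, -0.0172, 0.503] rot [-0.0, 0.0004, 0.0024]
goal (476.0, -248.5, 35.0, -94.8) dp [0.1118, -0.0172, 0.763] rot [-0.0, 0.0004, 0.0024]
goal (476.0, -248.5, 27.0, -94.8) dp [0.1118, -0.0172, 0.795] rot [-0.0, 0.0004, 0.0024]
```

View pics/w5.png

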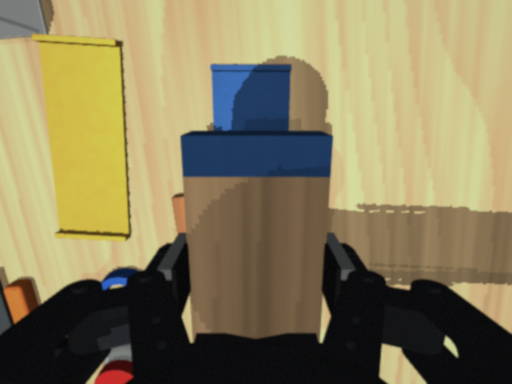

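The picture shows the caul held square, with its blue end at (256,155) and the cradle ahead at (250,97). I'll lower it into place.

Request:
step_arm(
  dp=[
    [0.05,-0.01,0.05],
    [0.112,-0.019,0.2],
    [0.112,-0.019,0.4],
    [0.112,-0.019,0.55],
    [0.112,-0.019,0.65],
    [0.112,-0.019,0.72],
    [0.112,-0.019,0.755],
    [0.112,-0.019,0.755],
  ],
  rotation=[
    [0,0,0],
    [0,0,0],
    [0,0,0],
    [0,0,0],
    [0,0,0],
    [0,0,0],
    [0,0,0],
    [0,0,0],
  ],
  fingers=[0.4,0.4,0.4,0.4,0.4,0.4,0.4,0.4],
)

```text
time_s: 18.1
tcp_pos: [0.4758, -0.2499, 0.0365]
tool_rot: [3.14, 0.0, -1.654]
ft_force: [-0.4, -0.6, -0.3]
grip_width: 0.0566
gripper_force: 64.1
```

Request:
step_arm(
  dp=[
    [0,0,0.01],
    [0,0,0.018],
    [0,0,0.024],
    [0,0,0.028],
    [0,0,0.032],
    [0,0,0.034],
    [0,0,0.034],
  ],
  rotation=[
    [0,0,0],
    [0,0,0],
    [0,0,0],
    [0,0,0],
    [0,0,0],
    [0,0,0],
    [0,0,0],
  ],
  fingers=[0.4,0.4,0.4,0.4,0.4,0.4,0.4],
)

```text
time_s: 18.98
tcp_pos: [0.4761, -0.2498, 0.0285]
tool_rot: [3.141, 0.0, -1.654]
ft_force: [0.1, 0.1, -1.2]
grip_width: 0.0565
gripper_force: 64.1
```

Request:
step_arm(
  dp=[
    [0,0,0.002],
    [0,0,0.004],
    [0,0,0.006],
    [0,0,0.007],
    [0,0,0.007],
  ],
  rotation=[
    [0,0,0],
    [0,0,0],
    [0,0,0],
    [0,0,0],
    [0,0,0],
  ],
  fingers=[0.4,0.4,0.4,0.4,0.4],
)

```text
time_s: 19.6
tcp_pos: [0.4761, -0.2499, 0.0269]
tool_rot: [-3.142, -0.0, -1.654]
ft_force: [-1.6, 0.6, 1.0]
grip_width: 0.0565
gripper_force: 64.4
```

Request:
step_arm(
  dp=[
    [0,0,0.002],
    [0,0,0.002],
    [0,0,0.002],
    [0,0,0.002],
    [0,0,0.002],
    [0,0,-0.05],
    [0,0,-0.2],
    [0,0,-0.4],
  ],
  rotation=[
    [0,0,0],
    [0,0,0],
    [0,0,0],
    [0,0,0],
    [0,0,0],
    [0,0,0],
    [0,0,0],
    [0,0,0],
  ],
  fingers=[0.4,0.7,0.85,1,1,1,1,1],
)

```text
time_s: 20.6
tcp_pos: [0.4754, -0.2497, 0.1279]
tool_rot: [3.14, 0.0, -1.654]
ft_force: [0.7, 0.0, -0.0]
grip_width: 0.0857
gripper_force: 0.0
```

```bash
python3 g.py 476 -220 260 -90
```

```text
20.6 [ 475.4 -249.7  127.9] [ 1.7989e+02  1.0000e-02 -9.4790e+01] 0.08565569301836852 [ 0.7  0.  -0. ] [-0.19  0.3  -0.15  0.   -1.13  0.11]
goal (476.0, -220.0, 260.0, -90.0) dp [-0.1187, 0.0087, -0.5284] rot [0.0025, 0.0003, -0.1064]
```

Request:
step_arm(
  dp=[
    [0,0,-0.15],
    [-0.1,0,-0.35],
    [-0.12,0,-0.5],
    [-0.12,0,-0.53],
    [-0.12,0,-0.53],
  ],
  rotation=[
    [0,0,0],
    [0,0,-0.1],
    [0,0,-0.1],
    [0,0,-0.1],
    [0,0,-0.1],
  ],
  fingers=[1,1,1,1,1],
)

```text
time_s: 21.22
tcp_pos: [0.4786, -0.2199, 0.2599]
tool_rot: [-3.14, 0.0, -1.576]
ft_force: [0.6, 0.2, -0.3]
grip_width: 0.0855
gripper_force: 0.0
```

```bash
python3 - <<'E'
from h import *
im,C,s=grab("wrist","pics/w6.png"); print((s["tcp_pos"]*1000).round(1),np.degrees(s["tool_rot"]).round(1))
m=mask(im,*COL["blue"])
blobs(C,m,.006,200);blobs(C,m,.03,200)
E
python3 g.py 476 0 280 -85
```

```text
[ 478.6 -219.9  259.9] [-179.9    0.   -90.3]
px [258. 143.] xy mm [ 476.7 -247.9] size [ 78.4 152.9] ang 85.1
px [258. 143.] xy mm [ 476.8 -250.3] size [ 73.4 143.2] ang 85.1
21.275 [ 478.2 -219.9  258.7] [ 1.7995e+02  3.0000e-02 -9.0310e+01] 0.08566978770246429 [ 0.1  0.5 -0. ] [-0.13  0.21  0.07 -0.   -1.44  0.13]
goal (476.0, 0.0, 280.0, -85.0) dp [-0.8794, 0.0137, -0.0845] rot [0.0011, 0.0008, -0.1179]
```

View pics/w6.png

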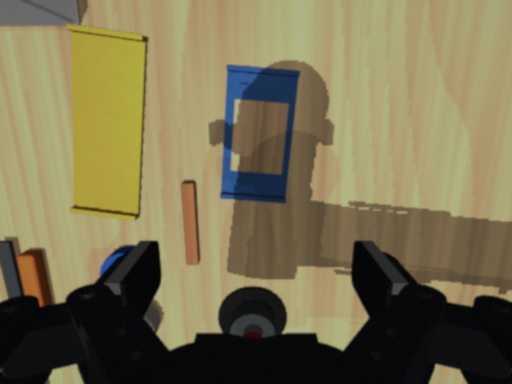

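The blue caul sits centred between the stops: cradle spans rows 66-201, beech spans rows 100-174. Next I'll go back for the leg and view the stand along with the stack.

```bash
python3 g.py 565 265 300 -85
```

```text
21.275 [ 478.2 -219.9  258.7] [ 1.7995e+02  3.0000e-02 -9.0310e+01] 0.08566978770246429 [ 0.1  0.5 -0. ] [-0.13  0.21  0.07 -0.   -1.44  0.13]
goal (565.0, 265.0, 300.0, -85.0) dp [-1.9414, -0.3366, -0.1641] rot [0.0011, 0.0008, -0.1179]
```

Request:
step_arm(
  dp=[
    [-0.12,0,-0.1],
    [-0.3,-0.03,-0.15],
    [-0.5,-0.06,-0.16],
    [-0.7,-0.09,-0.16],
    [-0.9,-0.12,-0.16],
    [-1,-0.14,-0.16],
    [-1,-0.16,-0.16],
  ],
  rotation=[
    [0,0,0],
    [0,0,0],
    [0,0,0],
    [0,0,-0.05],
    [0,0,-0.1],
    [0,0,-0.12],
    [0,0,-0.12],
  ],
  fingers=[1,1,1,1,1,1,1],
)

```text
time_s: 22.15
tcp_pos: [0.5196, 0.0311, 0.2977]
tool_rot: [3.138, -0.0, -1.479]
ft_force: [-0.9, -0.9, 0.6]
grip_width: 0.0852
gripper_force: 0.0
```

```bash
python3 g.py 565 265 300 -85
```

```text
22.15 [519.6  31.1 297.7] [ 1.7982e+02 -2.0000e-02 -8.4750e+01] 0.08515580701778089 [-0.9 -0.9  0.6] [ 0.36  0.19  0.15 -0.   -1.53 -0.27]
goal (565.0, 265.0, 300.0, -85.0) dp [-0.9151, -0.2663, -0.0105] rot [0.004, -0.0005, 0.0055]
```

Request:
step_arm(
  dp=[
    [-0.15,-0.04,0],
    [-0.33,-0.1,0],
    [-0.52,-0.15,0],
    [-0.7,-0.2,0],
    [-0.86,-0.25,0],
    [-0.91,-0.265,0],
    [-0.91,-0.265,0],
    [-0.91,-0.265,0],
  ],
  rotation=[
    [0,0,0],
    [0,0,0],
    [0,0,0],
    [0,0,0],
    [0,0,0],
    [0,0,0],
    [0,0,0],
    [0,0,0],
  ],
  fingers=[1,1,1,1,1,1,1,1],
)

```text
time_s: 23.15
tcp_pos: [0.5658, 0.2608, 0.2995]
tool_rot: [-3.141, -0.0, -1.483]
ft_force: [-0.2, 0.1, 0.4]
grip_width: 0.0854
gripper_force: 0.0
```

```bash
python3 - <<'E'
from h import *
im,C,s=grab("wrist","pics/w7.png"); print((s["tcp_pos"]*1000).round(1).tolist(),np.degrees(s["tool_rot"]).round(2).tolist())
print("yellow");blobs(C,mask(im,*COL["yellow"]),.04,60)
h=cv2.cvtColor(im,cv2.COLOR_RGB2HSV)
for z,x,y in((.03,655,241),(.03,655,289),(.03,655,193),(.006,655,241),(.068,475,255),(.068,472,275),(0,620,160)):
    u,v=proj(C,(x/1000,y/1000,z))[0].astype(int);print(x,y,(u,v),h[v,u])
E
```

```text
[565.8, 260.8, 299.5] [-179.99, -0.02, -84.97]
yellow
px [345.  94.] xy mm [472.  175.5] size [15.8 33.1] ang 9.9
655 241 (np.int64(184), np.int64(136)) [ 13 146 155]
655 289 (np.int64(183), np.int64(174)) [ 17 108  80]
655 193 (np.int64(185), np.int64(95)) [ 16 117 109]
655 241 (np.int64(188), np.int64(134)) [ 12 146 164]
475 255 (np.int64(336), np.int64(166)) [ 10 153  40]
472 275 (np.int64(336), np.int64(183)) [  9 146  42]
620 160 (np.int64(219), np.int64(71)) [ 31  73 175]
```

View pics/w7.png

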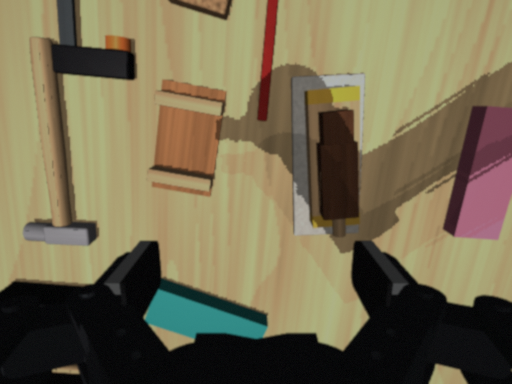

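The picture shows the stand with pale bars at (190,103) and (180,180), and the leg on the long caul at (338,165) with its tenon toward the bottom (+y). The pink and turquoise decoys are visible too.

```bash
python3 - <<'E'
from h import *
st=dict(tcp_pos=np.array([.5658,.2608,.2995]),tool_rot=np.radians([-179.99,-.02,-84.97])); C=cam("wrist",st)
im=cv2.imread("pics/w7.png")[...,::-1].copy()
def roi(m,x0,y0,x1,y1):
    r=np.zeros_like(m);r[y0:y1,x0:x1]=m[y0:y1,x0:x1];return r
print("base");blobs(C,roi(mask(im,(8,130,60),(15,255,255)),140,70,235,205),.006,15)
print("bars");blobs(C,roi(mask(im,(16,85,60),(23,200,255)),140,70,235,205),.03,30)
m=roi(mask(im,(3,90,10),(16,255,62)),300,95,365,225)
m=cv2.morphologyEx(m,cv2.MORPH_OPEN,np.ones((3,3),np.uint8))
print("leg");blobs(C,m,.068,80)
m=roi(mask(im,(3,90,10),(16,255,62)),300,145,365,212);m=cv2.morphologyEx(m,cv2.MORPH_OPEN,np.ones((3,3),np.uint8));print("body");blobs(C,m,.068,80)
cv2.imwrite("pics/c8.png",cv2.resize(im[70:250,130:380,::-1],None,fx=3,fy=3,interpolation=cv2.INTER_CUBIC))
E
```

```text
base
px [181. 189.] xy mm [662.5 314.9] size [ 5.3 76.6] ang -5.2
px [187. 140.] xy mm [656.1 249.5] size [79.3 80.8] ang 84.7
px [193.  91.] xy mm [650.5 186.3] size [13.2 78.8] ang -5.8
bars
px [231. 176.] xy mm [596.9 285.3] size [11.3 75.1] ang -86.0
px [177. 127.] xy mm [651.8 248.8] size [114.8 167.6] ang 89.6
leg
px [336. 167.] xy mm [473.8 255.6] size [ 45.2 125.3] ang -79.0
body
px [338. 178.] xy mm [471.1 269.4] size [45.2 82.5] ang -79.0
```

View pics/c8.png

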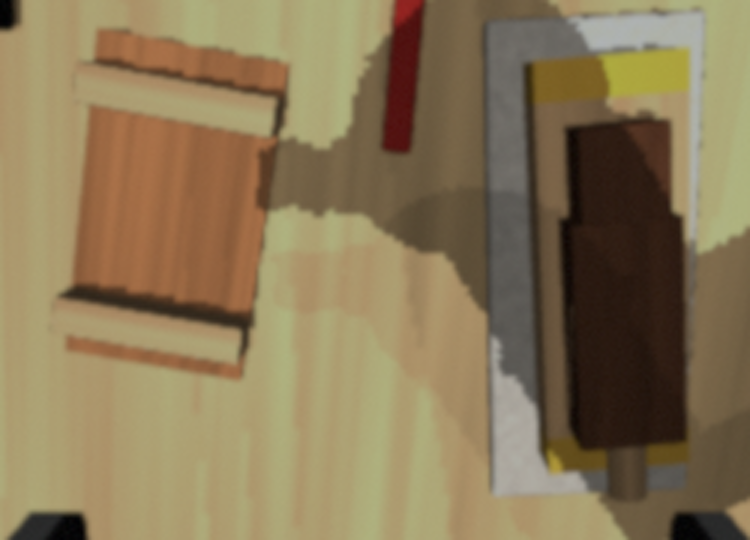

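```bash
python3 - <<'E'
from h import *
C=cam("top");im=cv2.imread("top0_raw.png")[...,::-1].copy()
a=np.radians(84.7);e=np.array([np.cos(a),np.sin(a)]);n=np.array([-e[1],e[0]])
for c in((656.3,249),):
    X=[np.r_[(np.array(c)+u*e+v*n)/1000,.006] for u in(-70,70) for v in(-40,40)]
    print("base corners in top (800 scale)",(proj(C,X)/.64).round(1).tolist())
    X=[np.r_[(np.array(c)+u*e)/1000,.03] for u in(-48,48)]
    print("bars",(proj(C,X)/.64).round(1).tolist())
m=mask(im,(8,120,60),(16,255,255));m[:95]=0;m[140:]=0;m[:,:160]=0;m[:,240:]=0
print("top base");blobs(C,m,.006,15)
E
python3 g.py 473 262 225 -80
```

```text
base corners in top (800 scale) [[348.9, 173.5], [343.6, 215.3], [275.1, 164.2], [269.5, 206.1]]
bars [[333.8, 190.2], [282.0, 183.7]]
top base
px [220. 124.] xy mm [652.4 184.5] size [14.1 75.9] ang -6.8
px [198. 121.] xy mm [659.  247.6] size [77.8 78.6] ang -5.1
px [177. 118.] xy mm [664.6 311.6] size [ 6.6 72. ] ang -5.8
23.2 [565.8 260.8 299.8] [-179.97   -0.    -84.97] 0.08529179921294695 [-0.3  1.1  0.3] [ 0.68  0.4   0.44  0.   -1.61 -0.59]
goal (473.0, 262.0, 225.0, -80.0) dp [-0.0371, 0.3694, 0.2988] rot [-0.0006, -0.0, -0.1106]
```

Request:
step_arm(
  dp=[
    [-0.01,0.08,0.05],
    [-0.02,0.2,0.15],
    [-0.037,0.32,0.25],
    [-0.037,0.369,0.299],
    [-0.037,0.369,0.299],
    [-0.037,0.369,0.299],
  ],
  rotation=[
    [0,0,-0.02],
    [0,0,-0.08],
    [0,0,-0.11],
    [0,0,-0.11],
    [0,0,-0.11],
    [0,0,-0.11],
  ],
  fingers=[1,1,1,1,1,1],
)

```text
time_s: 23.95
tcp_pos: [0.4738, 0.263, 0.2256]
tool_rot: [-3.14, 0.001, -1.396]
ft_force: [0.1, -0.3, 0.6]
grip_width: 0.0855
gripper_force: 0.0
```

```bash
python3 - <<'E'
from h import *
im,C,s=grab("wrist","pics/w9.png"); print((s["tcp_pos"]*1000).round(1).tolist(),np.degrees(s["tool_rot"]).round(2).tolist())
m=mask(im,(3,90,10),(16,255,75));m[:60]=0;m[260:]=0;m[:,:200]=0;m[:,320:]=0
m=cv2.morphologyEx(m,cv2.MORPH_OPEN,np.ones((3,3),np.uint8)); blobs(C,m,.068,80)
m2=m.copy();p=proj(C,[[.478,.225,.068],[.468,.31,.068]]).round();print(p);m2[:int(p[0][1])-0]=0
blobs(C,m2,.068,80)
print("yellow");blobs(C,mask(im,(22,100,60),(34,255,255)),.04,100)
cv2.imwrite("pics/c9.png",cv2.resize(im[60:270,170:350,::-1],None,fx=2.8,fy=2.8,interpolation=cv2.INTER_CUBIC))
E
```

```text
[473.8, 263.0, 225.6] [-179.9, 0.03, -79.98]
px [263. 163.] xy mm [470.9 254.9] size [ 41.3 121.9] ang -79.9
[[259. 137.]
 [254. 228.]]
px [264. 180.] xy mm [468.2 269.9] size [41.3 91.6] ang -79.9
yellow
px [280. 237.] xy mm [438.4 325. ] size [14.7 21.1] ang 10.1
px [242. 237.] xy mm [475.8 331. ] size [15.8 21.1] ang 10.1
px [251.  80.] xy mm [491.4 179.2] size [16.3 43. ] ang 8.6
```

View pics/c9.png

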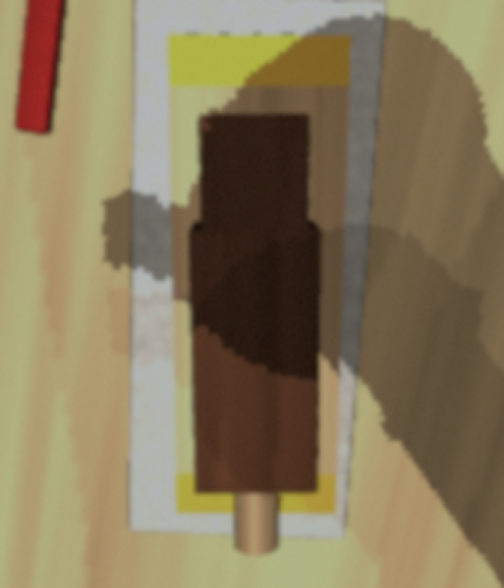

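The crop shows the leg square on the long caul, with its foot toward the top and its tenon toward the bottom. It measures 41x122 mm against a nominal 42x125. Its origin is about (470.5, 257.4).

```bash
python3 g.py 470.5 257 62 -80
```

```text
24.0 [473.9 263.2 225.5] [-1.7991e+02  4.0000e-02 -7.9990e+01] 0.08553593690453405 [-0.5 -0.5  1. ] [ 0.8   0.25  0.04  0.   -1.36 -0.62]
goal (470.5, 257.0, 62.0, -80.0) dp [0.0224, 0.0188, 0.654] rot [-0.0021, 0.0008, 0.0003]
```

Request:
step_arm(
  dp=[
    [0.02,0.019,0.1],
    [0.022,0.019,0.27],
    [0.022,0.019,0.44],
    [0.022,0.019,0.55],
    [0.022,0.019,0.61],
    [0.022,0.019,0.654],
    [0.022,0.019,0.654],
    [0.022,0.019,0.654],
  ],
  rotation=[
    [0,0,0],
    [0,0,0],
    [0,0,0],
    [0,0,0],
    [0,0,0],
    [0,0,0],
    [0,0,0],
    [0,0,0],
  ],
  fingers=[1,1,1,1,1,1,1,1],
)

```text
time_s: 25.0
tcp_pos: [0.4699, 0.2576, 0.0621]
tool_rot: [-3.14, 0.001, -1.395]
ft_force: [-0.4, -0.5, 0.3]
grip_width: 0.0851
gripper_force: 0.0
```

Request:
step_arm(
  dp=[
    [0,0,0],
    [0,0,0],
    [0,0,0],
    [0,0,0],
    [0,0,0],
    [0,0,0],
    [0,0,0],
    [0,0,0],
  ],
  rotation=[
    [0,0,0],
    [0,0,0],
    [0,0,0],
    [0,0,0],
    [0,0,0],
    [0,0,0],
    [0,0,0],
    [0,0,0],
  ],
  fingers=[0.85,0.7,0.6,0.5,0.45,0.4,0.3,0.3],
)

```text
time_s: 26.0
tcp_pos: [0.4695, 0.2573, 0.0616]
tool_rot: [-3.141, 0.0, -1.395]
ft_force: [0.6, -0.1, 4.7]
grip_width: 0.0409
gripper_force: 61.8
```

Request:
step_arm(
  dp=[
    [0,0,-0.03],
    [0,0,-0.1],
    [0,0,-0.25],
    [0,0,-0.35],
    [0,0,-0.4],
    [0,0,-0.4],
  ],
  rotation=[
    [0,0,0],
    [0,0,0],
    [0,0,0],
    [0,0,0],
    [0,0,0],
    [0,0,0],
  ],
  fingers=[0.2,0.2,0.2,0.2,0.2,0.2],
)

```text
time_s: 26.75
tcp_pos: [0.4692, 0.2572, 0.1612]
tool_rot: [-3.141, 0.001, -1.395]
ft_force: [0.7, 0.5, -0.9]
grip_width: 0.0412
gripper_force: 61.2
```

```bash
python3 g.py 657.3 248 160 -95.3
```

```text
26.75 [469.2 257.2 161.2] [-1.7998e+02  4.0000e-02 -7.9950e+01] 0.0412173933282998 [ 0.7  0.5 -0.9] [ 0.79  0.27 -0.1  -0.   -1.2  -0.62]
goal (657.3, 248.0, 160.0, -95.3) dp [0.1676, -0.7344, 0.0048] rot [-0.0003, 0.0009, 0.3411]
```

Request:
step_arm(
  dp=[
    [0.03,-0.1,0],
    [0.06,-0.25,0],
    [0.1,-0.42,0],
    [0.13,-0.58,0],
    [0.16,-0.7,0.005],
    [0.168,-0.734,0.005],
    [0.168,-0.734,0.005],
    [0.168,-0.734,0.005],
  ],
  rotation=[
    [0,0,0.05],
    [0,0,0.12],
    [0,0,0.2],
    [0,0,0.28],
    [0,0,0.341],
    [0,0,0.341],
    [0,0,0.341],
    [0,0,0.341],
  ],
  fingers=[0.2,0.2,0.2,0.2,0.2,0.2,0.2,0.2],
)

```text
time_s: 27.75
tcp_pos: [0.6564, 0.248, 0.1597]
tool_rot: [3.141, -0.0, -1.662]
ft_force: [1.1, 0.0, -0.2]
grip_width: 0.0409
gripper_force: 61.2
```

```bash
python3 - <<'E'
from h import *
im,C,s=grab("wrist","pics/w10.png")
im,C,s=grab("scene","pics/s10.png")
E
python3 g.py 657.3 248 60 -95.3;  python3 g.py 657.3 248 51.5 -95.3
```

```text
27.85 [656.5 248.1 160.3] [-1.7999e+02  2.0000e-02 -9.5230e+01] 0.04080189444164819 [-0.4  0.5 -1.1] [ 0.58  0.59  0.4  -0.   -1.38 -0.67]
goal (657.3, 248.0, 60.0, -95.3) dp [0.0004, -0.0031, 0.4012] rot [-0.0003, 0.0005, 0.0015]
27.85 [656.5 248.1 160.3] [-1.7999e+02  2.0000e-02 -9.5230e+01] 0.04080189444164819 [-0.4  0.5 -1.1] [ 0.58  0.59  0.4  -0.   -1.38 -0.67]
goal (657.3, 248.0, 51.5, -95.3) dp [0.0004, -0.0031, 0.4352] rot [-0.0003, 0.0005, 0.0015]
```

View pics/w10.png

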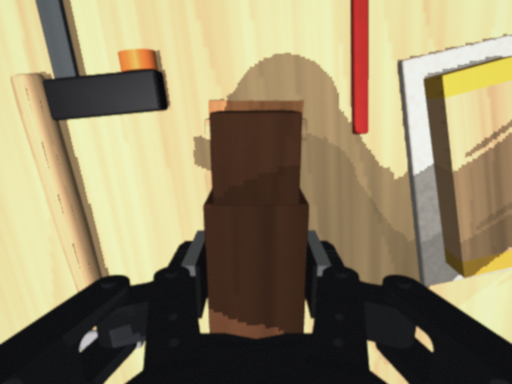

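The leg is held square over the stand: leg columns 211-301, stand edge columns 209-303, both centred at 256. I'll lower it.

Request:
step_arm(
  dp=[
    [0,-0.002,0.06],
    [0,-0.003,0.17],
    [0,-0.003,0.28],
    [0,-0.003,0.36],
    [0,-0.003,0.4],
    [0,-0.003,0.41],
    [0,-0.003,0.418],
    [0,-0.003,0.418],
  ],
  rotation=[
    [0,0,0],
    [0,0,0],
    [0,0,0],
    [0,0,0],
    [0,0,0],
    [0,0,0],
    [0,0,0],
    [0,0,0],
  ],
  fingers=[0.2,0.2,0.2,0.2,0.2,0.2,0.2,0.2],
)

```text
time_s: 28.85
tcp_pos: [0.6583, 0.2479, 0.056]
tool_rot: [-3.141, 0.001, -1.663]
ft_force: [0.0, 0.2, -0.7]
grip_width: 0.0408
gripper_force: 61.2
```

Request:
step_arm(
  dp=[
    [0,0,0.004],
    [0,0,0.007],
    [0,0,0.01],
    [0,0,0.013],
    [0,0,0.015],
    [0,0,0.015],
  ],
  rotation=[
    [0,0,0],
    [0,0,0],
    [0,0,0],
    [0,0,0],
    [0,0,0],
    [0,0,0],
  ],
  fingers=[0.2,0.2,0.2,0.2,0.2,0.2],
)

```text
time_s: 29.6
tcp_pos: [0.658, 0.2477, 0.0517]
tool_rot: [-3.141, 0.0, -1.663]
ft_force: [-1.1, -1.0, -0.5]
grip_width: 0.0411
gripper_force: 61.4
```

Request:
step_arm(
  dp=[
    [0,0,0.002],
    [0,0,0.003],
    [0,0,0.004],
    [0,0,0.004],
  ],
  rotation=[
    [0,0,0],
    [0,0,0],
    [0,0,0],
    [0,0,0],
  ],
  fingers=[0.2,0.2,0.2,0.2],
)

```text
time_s: 30.1
tcp_pos: [0.658, 0.2477, 0.0516]
tool_rot: [-3.141, 0.0, -1.663]
ft_force: [-2.9, 0.3, 7.2]
grip_width: 0.0407
gripper_force: 62.0
```

Contact made; I'll release and rise.

Request:
step_arm(
  dp=[
    [0,0,0],
    [0,0,0],
    [0,0,0],
    [0,0,0],
    [0,0,0],
    [0,0,-0.05],
    [0,0,-0.2],
    [0,0,-0.4],
  ],
  rotation=[
    [0,0,0],
    [0,0,0],
    [0,0,0],
    [0,0,0],
    [0,0,0],
    [0,0,0],
    [0,0,0],
    [0,0,0],
  ],
  fingers=[0.55,0.7,0.85,1,1,1,1,1],
)

```text
time_s: 31.1
tcp_pos: [0.6574, 0.2474, 0.1514]
tool_rot: [3.14, -0.001, -1.663]
ft_force: [1.0, 0.9, 0.2]
grip_width: 0.0854
gripper_force: 0.0
```

```bash
python3 g.py 565 265 280 -85
```

```text
31.1 [657.4 247.4 151.4] [ 1.7991e+02 -8.0000e-02 -9.5280e+01] 0.08544219520894784 [1.  0.9 0.2] [ 0.58  0.6   0.39  0.   -1.37 -0.67]
goal (565.0, 265.0, 280.0, -85.0) dp [-0.0355, 0.3755, -0.5139] rot [0.0022, -0.0015, -0.2285]
```

Request:
step_arm(
  dp=[
    [0,0.05,-0.15],
    [-0.01,0.15,-0.35],
    [-0.036,0.3,-0.48],
    [-0.036,0.376,-0.514],
    [-0.036,0.376,-0.514],
    [-0.036,0.376,-0.514],
  ],
  rotation=[
    [0,0,0],
    [0,0,-0.1],
    [0,0,-0.2],
    [0,0,-0.229],
    [0,0,-0.229],
    [0,0,-0.229],
  ],
  fingers=[1,1,1,1,1,1],
)

```text
time_s: 31.85
tcp_pos: [0.5652, 0.265, 0.2777]
tool_rot: [3.14, -0.001, -1.484]
ft_force: [-0.0, -0.4, 0.2]
grip_width: 0.0852
gripper_force: 0.0
```

```bash
python3 - <<'E'
from h import *
im,C,s=grab("wrist","pics/w11.png"); print((s["tcp_pos"]*1000).round(1).tolist(),np.degrees(s["tool_rot"]).round(2).tolist())
m=mask(im,(22,100,60),(34,255,255));m[:,:270]=0
print("yellow");blobs(C,m,.04,100)
cv2.imwrite("pics/c11.png",cv2.resize(im[50:260,120:400,::-1],None,fx=2.8,fy=2.8,interpolation=cv2.INTER_CUBIC))
E
python3 g.py 473 258 200 -80
```

```text
[565.2, 265.0, 277.7] [179.88, -0.06, -85.03]
yellow
px [348.  89.] xy mm [473.8 175.8] size [17.  37.7] ang 10.0
31.9 [565.4 264.9 277.4] [ 1.7986e+02 -8.0000e-02 -8.5040e+01] 0.08558630106521396 [-0.3  0.2 -0.4] [ 0.69  0.41  0.39 -0.   -1.56 -0.6 ]
goal (473.0, 258.0, 200.0, -80.0) dp [-0.005, 0.3698, 0.3104] rot [0.0033, -0.0017, -0.1121]
```

View pics/c11.png

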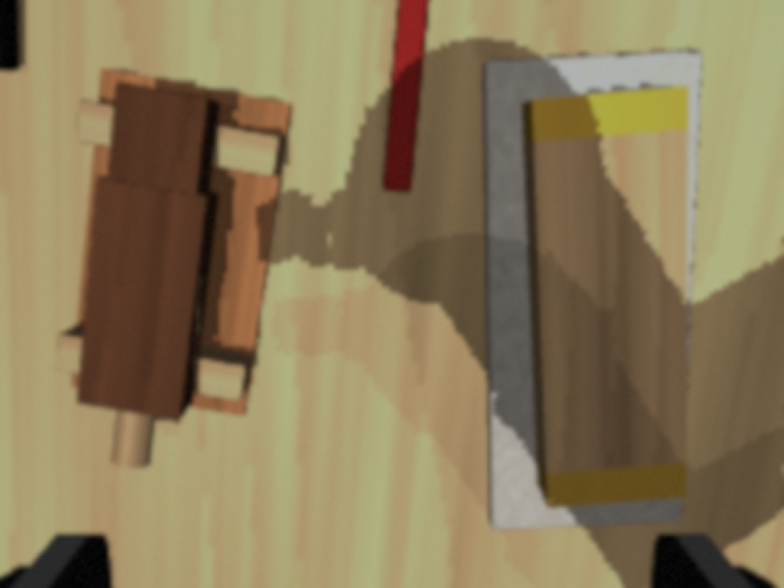

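The leg rests on both bars, in the crop at (150,245), with its tenon past the end. The long caul at (612,295) is bare on its board. That was my last allowed picture, so I'll work from numbers from here.

Request:
step_arm(
  dp=[
    [0,0.08,0.06],
    [0,0.2,0.15],
    [-0.005,0.32,0.25],
    [-0.005,0.37,0.3],
    [-0.005,0.37,0.31],
    [-0.005,0.37,0.31],
  ],
  rotation=[
    [0,0,-0.02],
    [0,0,-0.08],
    [0,0,-0.112],
    [0,0,-0.112],
    [0,0,-0.112],
    [0,0,-0.112],
  ],
  fingers=[1,1,1,1,1,1],
)

```text
time_s: 32.65
tcp_pos: [0.4738, 0.2584, 0.2013]
tool_rot: [3.141, -0.001, -1.396]
ft_force: [0.6, -0.1, 0.5]
grip_width: 0.0858
gripper_force: 0.0
```

```bash
python3 - <<'E'
from h import *
im,C,s=grab("wrist","pics/w12.png"); print((s["tcp_pos"]*1000).round(1).tolist(),np.degrees(s["tool_rot"]).round(2).tolist())
h=cv2.cvtColor(im,cv2.COLOR_RGB2HSV)
for x,y in((457.1,328),(484,176.4),(475,176.4),(500,180),(470.6,252)):
    u,v=proj(C,(x/1000,y/1000,.04))[0].astype(int);print(x,y,(u,v),h[v,u])
m=mask(im,(19,140,30),(34,255,255));m[:,:190]=0;m[:,330:]=0
print("yellow");blobs(C,m,.04,100)
E
python3 g.py 470.6 252.5 100 -80 470.6 252.5 35 -80
```

```text
[473.8, 258.4, 201.3] [179.98, -0.04, -79.98]
457.1 328 (np.int64(260), np.int64(249)) [ 27 166 166]
484 176.4 (np.int64(260), np.int64(84)) [ 31 159 165]
475 176.4 (np.int64(271), np.int64(86)) [ 21 182 123]
500 180 (np.int64(241), np.int64(85)) [ 31 161 171]
470.6 252 (np.int64(260), np.int64(172)) [ 16 108  85]
yellow
px [260. 250.] xy mm [457.1 328.8] size [13.9 57.1] ang 10.0
px [262.  86.] xy mm [483.  177.4] size [15.4 57.9] ang 10.1
32.7 [474.  258.6 201.6] [-1.7998e+02 -2.0000e-02 -7.9980e+01] 0.08517169281827107 [-0.4  0.7 -0.8] [ 0.79  0.25 -0.01  0.   -1.3  -0.61]
goal (470.6, 252.5, 100.0, -80.0) dp [0.0214, 0.0178, 0.4065] rot [-0.0005, -0.0004, 0.0004]
goal (470.6, 252.5, 35.0, -80.0) dp [0.0213, 0.0179, 0.6665] rot [-0.0005, -0.0004, 0.0004]
```

Request:
step_arm(
  dp=[
    [0.02,0.019,0.1],
    [0.02,0.019,0.28],
    [0.02,0.019,0.45],
    [0.02,0.019,0.57],
    [0.02,0.019,0.63],
    [0.02,0.019,0.666],
    [0.02,0.019,0.666],
    [0.02,0.019,0.666],
  ],
  rotation=[
    [0,0,0],
    [0,0,0],
    [0,0,0],
    [0,0,0],
    [0,0,0],
    [0,0,0],
    [0,0,0],
    [0,0,0],
  ],
  fingers=[1,1,1,1,1,1,1,1],
)

```text
time_s: 33.7
tcp_pos: [0.4699, 0.2533, 0.0361]
tool_rot: [-3.14, 0.001, -1.395]
ft_force: [0.1, 0.1, 0.6]
grip_width: 0.0853
gripper_force: 0.0
```

Request:
step_arm(
  dp=[
    [0,0,0],
    [0,0,0],
    [0,0,0],
    [0,0,0],
    [0,0,0],
    [0,0,0],
  ],
  rotation=[
    [0,0,0],
    [0,0,0],
    [0,0,0],
    [0,0,0],
    [0,0,0],
    [0,0,0],
  ],
  fingers=[0.85,0.75,0.65,0.55,0.5,0.5],
)

```text
time_s: 34.45
tcp_pos: [0.4697, 0.2531, 0.036]
tool_rot: [-3.14, 0.001, -1.395]
ft_force: [0.4, 0.6, 5.3]
grip_width: 0.0587
gripper_force: 66.0
```

Request:
step_arm(
  dp=[
    [0,0,-0.03],
    [0,0,-0.1],
    [0,0,-0.25],
    [0,0,-0.4],
    [0,0,-0.55],
    [0,0,-0.64],
    [0,0,-0.64],
  ],
  rotation=[
    [0,0,0],
    [0,0,0],
    [0,0,0],
    [0,0,0],
    [0,0,0],
    [0,0,0],
    [0,0,0],
  ],
  fingers=[0.4,0.4,0.4,0.4,0.4,0.4,0.4],
)

```text
time_s: 35.33
tcp_pos: [0.4697, 0.2532, 0.1965]
tool_rot: [-3.139, 0.002, -1.395]
ft_force: [-0.3, 0.1, -1.3]
grip_width: 0.0586
gripper_force: 65.3
```

```bash
python3 g.py 653 -258.5 195 -98.35
```

```text
35.325 [469.7 253.2 196.5] [-1.7984e+02  1.1000e-01 -7.9940e+01] 0.05855520278329958 [-0.3  0.1 -1.3] [ 0.79  0.24 -0.04 -0.   -1.28 -0.61]
goal (653.0, -258.5, 195.0, -98.35) dp [2.1434, -0.3647, 0.0029] rot [-0.0031, 0.003, 0.409]
```

Request:
step_arm(
  dp=[
    [0.12,0,0],
    [0.3,0,0],
    [0.5,-0.02,0],
    [0.7,-0.04,0],
    [0.88,-0.06,0],
    [0.98,-0.08,0],
    [1,-0.08,0],
    [1,-0.08,0],
  ],
  rotation=[
    [0,0,0.02],
    [0,0,0.05],
    [0,0,0.1],
    [0,0,0.15],
    [0,0,0.18],
    [0,0,0.2],
    [0,0,0.2],
    [0,0,0.2],
  ],
  fingers=[0.4,0.4,0.4,0.4,0.4,0.4,0.4,0.4],
)

```text
time_s: 36.33
tcp_pos: [0.5318, 0.0102, 0.1938]
tool_rot: [3.139, 0.0, -1.553]
ft_force: [0.3, 0.2, -2.4]
grip_width: 0.0588
gripper_force: 65.2
```

```bash
python3 g.py 653 -215 195 -98.35; python3 - <<'E'
from h import *
C=cam("wrist",dict(tcp_pos=np.array([.474,-.2203,.2257]),tool_rot=np.radians([180,0,-94.7])))
print("crate corner w5", [cast(C,(50,30),z).round(3) for z in(0,.1,.15)])
T=cam("top");print("top crate edge",[cast(T,(641*.64,195*.64),z).round(3) for z in(0,.1,.15)],cast(T,(684*.64,170*.64),.15).round(3))
E
```

```text
36.325 [531.8  10.2 193.8] [179.88   0.   -88.96] 0.05876133396648445 [ 0.3  0.2 -2.4] [ 0.31  0.24 -0.05 -0.   -1.28 -0.29]
goal (653.0, -215.0, 195.0, -98.35) dp [0.9094, -0.4682, -0.0057] rot [0.0028, -0.0002, 0.2086]
crate corner w5 [array([[ 0.668, -0.374]]), array([[ 0.611, -0.349]]), array([[ 0.583, -0.337]])]
top crate edge [array([[ 0.668, -0.379]]), array([[ 0.646, -0.339]]), array([[ 0.635, -0.318]])] [[ 0.679 -0.39 ]]
```

Request:
step_arm(
  dp=[
    [0.12,-0.06,0],
    [0.3,-0.15,0],
    [0.5,-0.25,0],
    [0.68,-0.35,0],
    [0.83,-0.43,-0.005],
    [0.9,-0.468,-0.005],
    [0.91,-0.468,-0.005],
    [0.91,-0.468,-0.005],
  ],
  rotation=[
    [0,0,0.02],
    [0,0,0.05],
    [0,0,0.1],
    [0,0,0.15],
    [0,0,0.18],
    [0,0,0.209],
    [0,0,0.209],
    [0,0,0.209],
  ],
  fingers=[0.4,0.4,0.4,0.4,0.4,0.4,0.4,0.4],
)

```text
time_s: 37.33
tcp_pos: [0.6535, -0.2139, 0.1959]
tool_rot: [3.141, 0.0, -1.715]
ft_force: [-0.2, 0.6, -3.0]
grip_width: 0.0586
gripper_force: 65.2
```

```bash
python3 - <<'E'
from h import *
im,C,s=grab("wrist","pics/w13.png"); print((s["tcp_pos"]*1000).round(1).tolist(),np.degrees(s["tool_rot"]).round(2).tolist())
m=mask(im,(22,125,40),(34,255,255))
print("z6");blobs(C,m,.006,100);print("held");blobs(C,m,s["tcp_pos"][2]+.004,100)
E
python3 g.py 653.3 -259 60 -98.35 653.3 -259 38 -98.35
```

```text
[653.5, -213.9, 195.9] [179.95, 0.03, -98.26]
z6
px [229.  43.] xy mm [ 658.6 -328.2] size [ 79.9 110.9] ang -8.0
held
px [229.  43.] xy mm [ 649.8 -298.8] size [30.8 42.7] ang -8.0
37.375 [ 653.6 -213.8  196.3] [ 1.7998e+02  2.0000e-02 -9.8250e+01] 0.05874359104315802 [ 0.5  0.9 -2.2] [-0.09  0.55  0.42 -0.   -1.44 -0.05]
goal (653.3, -259.0, 60.0, -98.35) dp [0.1794, -0.025, 0.5451] rot [0.0003, 0.0005, 0.0022]
goal (653.3, -259.0, 38.0, -98.35) dp [0.1794, -0.0251, 0.6331] rot [0.0003, 0.0005, 0.0022]
```

```bash
python3 - <<'E'
from h import *
s=get_state();C=cam("wrist",s);im=cv2.imread("pics/w13.png")[...,::-1].copy()
m=mask(im,(22,125,40),(34,255,255))
a=np.radians(-98.25);e=np.array([np.cos(a),np.sin(a)]);n=np.array([-e[1],e[0]])
P=lambda u,v,z:np.r_[s["tcp_pos"][:2]+(u*e+v*n)/1000,z]
zt=s["tcp_pos"][2]+.004
print("held end expected px",proj(C,[P(85,-30,zt),P(85,30,zt),P(69,0,zt),P(85,0,zt-.028)]).round(0).tolist())
for v in range(2,110,8):
    u=np.flatnonzero(m[v]); 
    if len(u): print(v,u.min(),u.max(),len(u),cast(C,[(u.min(),v),(u.max()+1,v)],.006).round(4).tolist())
c=np.array([653.2,-258.5]);b=np.radians(81.7);f=np.array([np.cos(b),np.sin(b)]);g=np.array([-f[1],f[0]])
print("cradle corners exp",proj(C,[np.r_[(c-106*f+q*g)/1000,.006] for q in(-40,40)]+[np.r_[(c-60*f+q*g)/1000,.006] for q in(-40,40)]).round(0).tolist())
E
```

```text
held end expected px [[342.0, 50.0], [171.0, 50.0], [256.0, 97.0], [256.0, 60.0]]
2 224 293 62 [[0.6594, -0.3686], [0.5985, -0.3599]]
10 204 293 90 [[0.678, -0.3649], [0.5992, -0.3536]]
18 204 293 90 [[0.6792, -0.3586], [0.5999, -0.3472]]
26 204 293 90 [[0.6804, -0.3523], [0.6006, -0.3408]]
34 204 292 89 [[0.6816, -0.3458], [0.6022, -0.3344]]
42 205 292 88 [[0.6819, -0.3392], [0.603, -0.3278]]
50 173 293 116 [[0.712, -0.3368], [0.6028, -0.321]]
58 172 341 58 [[0.7144, -0.3302], [0.56, -0.308]]
66 173 218 46 [[0.7149, -0.3234], [0.6729, -0.3173]]
74 173 209 37 [[0.7164, -0.3166], [0.6824, -0.3117]]
82 174 204 31 [[0.7169, -0.3095], [0.6883, -0.3054]]
90 174 199 26 [[0.7184, -0.3025], [0.6942, -0.299]]
cradle corners exp [[204.0, 5.0], [294.0, 5.0], [206.0, 61.0], [293.0, 61.0]]
```

Numeric check: the cradle edges at columns 204-293 and the held end at columns 172-341 match what I predicted. I'll lower it.

Request:
step_arm(
  dp=[
    [0.08,-0.01,0.05],
    [0.16,-0.02,0.15],
    [0.178,-0.025,0.3],
    [0.178,-0.025,0.43],
    [0.178,-0.025,0.53],
    [0.178,-0.025,0.59],
    [0.178,-0.025,0.62],
    [0.178,-0.025,0.62],
  ],
  rotation=[
    [0,0,0],
    [0,0,0],
    [0,0,0],
    [0,0,0],
    [0,0,0],
    [0,0,0],
    [0,0,0],
    [0,0,0],
  ],
  fingers=[0.4,0.4,0.4,0.4,0.4,0.4,0.4,0.4],
)

```text
time_s: 38.38
tcp_pos: [0.6535, -0.2602, 0.0415]
tool_rot: [-3.141, -0.0, -1.716]
ft_force: [-0.0, 0.0, -1.5]
grip_width: 0.0584
gripper_force: 65.2
```

Request:
step_arm(
  dp=[
    [0,0,0.01],
    [0,0,0.018],
    [0,0,0.026],
    [0,0,0.032],
    [0,0,0.036],
    [0,0,0.036],
  ],
  rotation=[
    [0,0,0],
    [0,0,0],
    [0,0,0],
    [0,0,0],
    [0,0,0],
    [0,0,0],
  ],
  fingers=[0.4,0.4,0.4,0.4,0.4,0.4],
)

```text
time_s: 39.12
tcp_pos: [0.6534, -0.2602, 0.0322]
tool_rot: [3.141, -0.0, -1.716]
ft_force: [0.4, -0.1, -2.8]
grip_width: 0.0589
gripper_force: 65.2
```

Request:
step_arm(
  dp=[
    [-0.003,0,0.003],
    [-0.003,0,0.006],
    [-0.003,0,0.008],
    [-0.003,0,0.01],
    [-0.003,0,0.01],
  ],
  rotation=[
    [0,0,0],
    [0,0,0],
    [0,0,0],
    [0,0,0],
    [0,0,0],
  ],
  fingers=[0.4,0.4,0.4,0.4,0.4],
)

```text
time_s: 39.75
tcp_pos: [0.6535, -0.2594, 0.0301]
tool_rot: [-3.141, -0.0, -1.716]
ft_force: [-0.7, 1.1, -0.1]
grip_width: 0.0583
gripper_force: 65.3
```

Request:
step_arm(
  dp=[
    [0,0,0.002],
    [0,0,0.002],
    [0,0,0.002],
    [0,0,0.002],
    [0,0,0.002],
    [0,0,-0.05],
    [0,0,-0.2],
    [0,0,-0.4],
  ],
  rotation=[
    [0,0,0],
    [0,0,0],
    [0,0,0],
    [0,0,0],
    [0,0,0],
    [0,0,0],
    [0,0,0],
    [0,0,0],
  ],
  fingers=[0.4,0.7,0.85,1,1,1,1,1],
)

```text
time_s: 40.75
tcp_pos: [0.6529, -0.2593, 0.1306]
tool_rot: [3.14, -0.0, -1.716]
ft_force: [0.4, -0.1, 0.3]
grip_width: 0.0856
gripper_force: 0.0
```

```bash
python3 g.py 560 -180 296 -90
```

```text
40.75 [ 652.9 -259.3  130.6] [179.88  -0.   -98.34] 0.08561253696474513 [ 0.4 -0.1  0.3] [-0.16  0.61  0.36  0.   -1.32  0.01]
goal (560.0, -180.0, 296.0, -90.0) dp [-0.26, 0.4151, -0.6606] rot [0.0026, 0.0002, -0.1854]
```

Request:
step_arm(
  dp=[
    [0,0,-0.15],
    [-0.05,0.08,-0.35],
    [-0.15,0.22,-0.55],
    [-0.24,0.36,-0.66],
    [-0.26,0.415,-0.66],
    [-0.26,0.415,-0.66],
    [-0.26,0.415,-0.66],
  ],
  rotation=[
    [0,0,0],
    [0,0,0],
    [0,0,-0.1],
    [0,0,-0.185],
    [0,0,-0.185],
    [0,0,-0.185],
    [0,0,-0.185],
  ],
  fingers=[1,1,1,1,1,1,1],
)

```text
time_s: 41.62
tcp_pos: [0.5605, -0.1803, 0.2946]
tool_rot: [3.141, -0.0, -1.571]
ft_force: [0.1, -0.5, -0.3]
grip_width: 0.0854
gripper_force: 0.0
```

```bash
python3 - <<'E'
from h import *
im,C,s=grab("wrist","pics/w14.png"); print((s["tcp_pos"]*1000).round(1).tolist(),s["ft_force"].round(1))
my=mask(im,(22,125,40),(34,255,255));my[220:]=0
c=np.array([653.3,-259]);b=np.radians(81.7);f=np.array([np.cos(b),np.sin(b)])
h=cv2.cvtColor(im,cv2.COLOR_RGB2HSV)
# profile along cradle axis at floor & caul height: print hue/sat
def prof(c,ang,rng,z):
    f=np.array([np.cos(np.radians(ang)),np.sin(np.radians(ang))])
    for t in rng:
        u,v=proj(C,np.r_[(np.array(c)+t*f)/1000,z])[0].round().astype(int)
        if 0<=u<512 and 0<=v<384: print(t,h[v,u].tolist(),end="; ")
    print()
prof(c,81.7,range(-110,111,4),.034)
def part(m0,ctr,ang,z,L,W,name):   # beech = not the paint, inside caul window
    f=np.array([np.cos(np.radians(ang)),np.sin(np.radians(ang))]);n=np.array([-f[1],f[0]])
    q=proj(C,[np.r_[(np.array(ctr)+a*f+d*n)/1000,z] for a,d in((-L,-W),(-L,W),(L,W),(L,-W))]).round().astype(int)
    w=np.zeros(im.shape[:2],np.uint8);cv2.fillConvexPoly(w,q,255)
    m=cv2.morphologyEx(cv2.bitwise_and(w,cv2.bitwise_not(m0)),cv2.MORPH_OPEN,np.ones((3,3),np.uint8));print(name);blobs(C,m,z,150)
part(my,c,81.7,.034,92,37,"yellow beech")
part(mask(im,*COL["blue"]),(476.3,-249),85.2,.030,60,37,"blue beech")
print("red");blobs(C,mask(im,*COL["red"]),.064,100)
im,C,s=grab("top","pics/top9.png")
for n,z in(("red",.075),("black",.006)):
    m=mask(im,*COL[n]);m[:100]=0;m[215:]=0;m[:,160:]=m[:,160:];print("top",n);blobs(C,m,z)
E
```

```text
[560.5, -180.3, 294.6] [ 0.1 -0.5 -0.3]
-94 [22, 181, 96]; -90 [28, 162, 179]; -86 [28, 164, 177]; -82 [28, 163, 178]; -78 [28, 163, 178]; -74 [28, 164, 179]; -70 [28, 150, 179]; -66 [19, 94, 179]; -62 [19, 95, 178]; -58 [23, 87, 179]; -54 [22, 88, 179]; -50 [22, 88, 179]; -46 [22, 86, 180]; -42 [22, 87, 179]; -38 [22, 86, 180]; -34 [21, 88, 180]; -30 [22, 86, 180]; -26 [22, 87, 181]; -22 [22, 88, 180]; -18 [22, 87, 181]; -14 [21, 89, 180]; -10 [19, 96, 180]; -6 [18, 99, 180]; -2 [19, 95, 180]; 2 [19, 96, 181]; 6 [18, 98, 179]; 10 [20, 94, 179]; 14 [19, 96, 180]; 18 [18, 97, 179]; 22 [18, 99, 180]; 26 [19, 95, 180]; 30 [19, 96, 180]; 34 [17, 101, 180]; 38 [16, 104, 179]; 42 [17, 103, 179]; 46 [16, 103, 180]; 50 [16, 104, 179]; 54 [16, 103, 178]; 58 [16, 103, 179]; 62 [16, 104, 179]; 66 [16, 105, 179]; 70 [29, 151, 181]; 74 [30, 159, 184]; 78 [30, 160, 183]; 82 [30, 160, 182]; 86 [29, 161, 182]; 90 [28, 163, 182]; 94 [27, 169, 127]; 98 [30, 160, 182]; 102 [23, 103, 176]; 106 [22, 89, 181]; 110 [23, 90, 181]; 
yellow beech
px [168.  86.] xy mm [ 655.1 -258.5] size [ 72.1 183.6] ang 81.8
blue beech
px [334. 102.] xy mm [ 473.8 -248.5] size [ 70.3 121.1] ang 85.0
red
px [255. 328.] xy mm [562.   36.8] size [ 9.2 30.8] ang 90.0
px [314. 304.] xy mm [4.856e+02 2.000e-01] size [23.8 24.9] ang 50.9
px [190. 307.] xy mm [644.1   4.7] size [52.6 54.7] ang 87.9
top red
px [283. 180.] xy mm [486.7   1.3] size [23.4 23.5] ang -43.4
px [235. 154.] xy mm [554.4 135.7] size [  5.5 132.4] ang -88.2
px [286. 124.] xy mm [643.9  -2.9] size [44.4 47.7] ang 1.5
top black
px [282. 181.] xy mm [487.5  -4. ] size [84.8 84.9] ang 1.6
px [ 11. 189.] xy mm [442.7 780. ] size [ 69.3 149.3] ang 3.2
px [409. 148.] xy mm [ 600.9 -358.4] size [188.1 392.9] ang -46.9
px [298. 108.] xy mm [706. -44.] size [11.8 47.7] ang 1.4
```

All four pieces check out in the numbers: the beech spans -68 to +68 mm about the yellow cradle's centre, the knob is at (485.6, 0.2), and the jar hasn't moved. I'm handing it in.

```bash
python3 -c "
from station import *
print(finish_job())"
```

```text
the job is handed in; nothing more can be done
None
```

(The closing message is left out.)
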